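File the tested seal carriers in their drawers

ROBOT

A 6-joint arm with a two-finger parallel gripper is mounted at the origin on the work surface. World frame = base frame: x ahead of the robot, y to its left, z up, the work surface at z = 0. Lengths are in m, angles in rad, forces in N, time in s.
With the tool pointing down it reaches from about 0.375 to 0.975 m from the base axis. Payload 3.8 kg.
Tool frame: the origin (TCP) lies midway between the tips of the shut fingers; the grasp point (between the pads) lies 19 mm behind it; z points along the fingers, y is the direction in which the jaws open and shut (so a half turn about z gives the same grasp; the last joint's range is limited). The gripper opens to 85 mm and grips with 20 to 120 N. Pads are 22 mm wide; open, the fingers measure 114 mm over their backs; the gripper's body (76 mm by 85 mm) begins 54 mm behind the grasp point. The pads swing forward as they close: fully open they stand 13 mm farther back than shut.
Start: joints at [1.106, 0.264, 1.604, -0, 1.274, -0.037], TCP at [0.28, 0.614, 0.209] pointing down, gripper open.
Joint ranges: [-2.63, 2.63], [-0.94, 2.18], [0.31, 2.57], [-1.31, 4.45], [0, 2.66], [-2.55, 2.55]. Speed limits (rad/s): [2.57, 2.57, 3.14, 3.14, 3.14, 3.14].

INTERFACE

Orientations are given as a rotation vector (axis times angle).
In Python, from workcell import bot gives the robot as it stands.
- The arm moves only by the tool arm_command, never from a script. Its argument "targets" is text: rows parted by semicolons, each of 7 numbers parted by spaces: the shift along the tool's x, y, z in mm, then the turn, a rotation vector about the tool's x, y, z in degrees, then the opening, from 0 (shut) to 1 (fully open). A call has 1 to 10 rows; each row is the pose to reach, as a shift and turn from the pose commanded when the call began, along the tool's axes at that moment; what a row does not reach only later rows make up. A row lasts 1/12 s, in which the tool goes at most 41.7 mm and 7.16 degrees, less where a joint would pass 70% of its speed; a pose out of reach is approached as far as the arm can. A call with a gripper value outside its range is refused whole. The fingers move at their own pace and stop on an object; "newtons" is the grip in N (left out, the last holds). Time passes only in rows, so rows that repeat a pose let the fingers close. It gives the time, the measured TCP pose, the force and the opening at its end, in the units of the state.
- bot.read_state(): the state, without advancing time (a new reading comes with each control period).
- bot.read_camera(name): name is "side" or "top" or "wrist"; returns (picture, depth): 384x512x3 uint8, blue, green, red; 384x512 float32, m along the optical axis (not along the pixel's ray), 0 where there is no reading.
- bot.camera_params(name): a dict with "fov_y" (degrees; the focal length in pixels is half the picture's height over the tangent of half this angle, whatever the lens; pixels are square), "cx", "cy" (the principal point, pixels), "xyz" and "rotation" of the camera in the world; the wrist camera has in their place "T_tool_cam" (4x4, takes a point from camera to tool coordinates, whose origin is the TCP and whose axes are the flange's). Camera axes: x right, y up, looking along -z (the intrinsics and any distortion apply to the point x, -y, -z); pixel columns grow to the right and rows downward; lengths in m; the calibration is good to about 2 mm. A picture is of the moment at which its call begins: read the wrist's pose just before it. camera_params takes no time and is no camera call.
- bot.finish_job(): hands the job in, once; it reports no verdict.
The state is a dict: "time": time; "q": joint angles; "joint_vel": joint speeds; "joint_torque": joint torques, N m; "tool_pos": TCP position; "tcp_rot": TCP orientation; "wrist_force": force on the tool from outside, world axes, zero at the start; "torque": the same for the moment, N m; "width": opening from 0.0 (shut) to 1.0 (fully open).
Only numpy, scipy, OpenCV 4.12 (cv2) and the standard library are available. Lean on these libraries where they do the work, as an engineer would, in place of code of your own. Each camera call takes 0.05 s, during which the arm holds its last target.

TASK

The tested seal carriers go away by colour: lay the carrier with green end plates flat in the open green drawer and the one with red end plates flat in the open red drawer, lowering them in rather than dropping them. Slide both drawers fully shut without slamming them. Leave the white carrier and everything else on the bench where it is.

Things in the scene. Friction and masses are not known exactly. Their poses are not given: they have to be found in the camera images.
- green_carrier: Seal carrier with green end plates, 110 mm long: black rubber seals, a round 46 mm column, on a spindle between two square green end plates (50 x 50 mm, 12 mm thick). Lies flat on the bench on its square plates, 0.25 to 0.5 kg. Origin at its middle, 25 mm above what it lies on; its own x axis runs along its length; both ends are alike. Gripped best across the round black part.
- green_drawer (a joint): How far the green drawer stands open, m: 0 shut (its front level with the cabinet's), 0.155 to 0.18 at the start. Slides easily (1 N friction, no spring or catch), stays where left. Its fixed green cabinet: 150 mm wide, 280 mm deep, top 104 mm above the bench; opening ends 66 mm above the bay floor. Red and green cabinets stand side by side, 162 mm between centres, either on the left.
- green_bay (a point): Point on the floor of the green drawer's bay, moving with it: midway across, 68 mm behind the inner face of its front wall, 26 mm above the bench. x points into the cabinet (the way it shuts), y across, z up. Bay inside: 108 mm wide, 235 mm long, side walls 56 mm above its floor. In front of the cabinet at least 134 mm of its length is open from above.
- green_handle (a point): Middle of the steel bar handle of the green drawer, moving with it: a bar 90 mm long and 11 mm thick, running across the drawer, its axis 35 mm in front of the drawer front and 66 mm above the bench. x points into the cabinet (the way the drawer shuts).
- red_carrier: Seal carrier with red end plates, 110 mm long: black rubber seals, a round 46 mm column, on a spindle between two square red end plates (50 x 50 mm, 12 mm thick). Lies flat on the bench on its square plates, 0.25 to 0.5 kg. Origin at its middle, 25 mm above what it lies on; its own x axis runs along its length; both ends are alike. Gripped best across the round black part.
- red_drawer (a joint): How far the red drawer stands open, m: 0 shut (its front level with the cabinet's), 0.155 to 0.18 at the start. Slides easily (1 N friction, no spring or catch), stays where left. Its fixed red cabinet: 150 mm wide, 280 mm deep, top 104 mm above the bench; opening ends 66 mm above the bay floor. Red and green cabinets stand side by side, 162 mm between centres, either on the left.
- red_bay (a point): Point on the floor of the red drawer's bay, moving with it: midway across, 68 mm behind the inner face of its front wall, 26 mm above the bench. x points into the cabinet (the way it shuts), y across, z up. Bay inside: 108 mm wide, 235 mm long, side walls 56 mm above its floor. In front of the cabinet at least 134 mm of its length is open from above.
- red_handle (a point): Middle of the steel bar handle of the red drawer, moving with it: a bar 90 mm long and 11 mm thick, running across the drawer, its axis 35 mm in front of the drawer front and 66 mm above the bench. x points into the cabinet (the way the drawer shuts).
- white_carrier: Bystander, not yet tested: seal carrier with white end plates, otherwise like the others, 110 mm long: black rubber seals, a round 46 mm column, on a spindle between two square white end plates (50 x 50 mm, 12 mm thick). Lies flat on the bench on its square plates, 0.25 to 0.5 kg. Origin at its middle, 25 mm above what it lies on; its own x axis runs along its length; both ends are alike. Gripped best across the round black part.
- short_stack: Bystander: upright stack of black seals, 50 mm across, 60 mm high. Origin at the centre of its underside.
- tall_stack: Bystander: upright stack of black seals, 70 mm across, 150 mm high. Origin at the centre of its underside.
- side_stack: Bystander: upright stack of black seals, 60 mm across, 70 mm high. Origin at the centre of its underside.
- steel_cup: Bystander: open steel cup, 68 mm across, 50 mm high. Origin at the centre of its underside.
Mind the look-alikes: they are no part of the job. Leave any orange look-alike of the green_carrier alone.

How it is judged:
By the outcome, as a careful person would: the job done as asked, in the order asked, and still so for the second after the job is handed in, with the robot touching nothing.
It also fails if it takes over 72 s, if anything falls off the work surface, if the arm or the gripper's body presses on something with over 40 N, if the wrist force passes 120 N, or if a joint passes its speed limit or range.

## Working session

There is one attempt and no reset: what is moved stays moved. The work goes in short steps, Python scripts to look and compute and a tool call to move; the robot and the scene stay as the last step left them, time stands still between calls to the robot, and variables do not carry over. Pictures are saved under pics/ and viewed, and the job is handed in when it is done.

Besides the shell and the picture viewer there is one more tool, called after ">>>" in YAML: its name, and indented under it one key for each argument. arm_command: Moves the arm, as the interface text tells. Its arguments: {"type":"object","properties":{"targets":{"type":"string"},"newtons":{"type":"number"}},"required":["targets"]}

```bash
ls; mkdir -p pics; python3 - <<'E'
from workcell import bot
import cv2,json
import numpy as np
print(bot.read_state())
for n in ("side","top","wrist"):
    print(n,bot.camera_params(n))
    im,d=bot.read_camera(n)
    np.savez(f'{n}0.npz',im=im,d=d)
    cv2.imwrite(f'pics/{n}0.png',im)
    print(d.min(),d.max(),(d==0).mean())
E
```

```text
pics
{'time': 0.0, 'q': array([ 1.10608435e+00,  2.64737444e-01,  1.60539454e+00,  8.43783425e-06,
        1.27366466e+00, -3.68790611e-02]), 'joint_vel': array([-1.28214437e-07,  8.52910627e-05, -2.58689309e-03,  4.29195472e-05,
       -8.67315517e-04, -7.17924419e-04]), 'joint_torque': array([-1.03250924e-03, -5.15089095e+01, -3.67327666e+01, -2.37095774e-04,
        1.26278854e-02, -4.39969222e-05]), 'tool_pos': array([0.27969526, 0.61347168, 0.20816155]), 'tcp_rot': array([-0.66681029, -3.06944159,  0.00334998]), 'wrist_force': array([-0.68378817,  0.7820057 , -0.45869344]), 'torque': array([0.01491757, 0.0321992 , 0.03449444]), 'width': 1.0011367690496202}
side {'fov_y': 57.60373737024127, 'cx': 260.41155826760456, 'cy': 190.67617349362453, 'xyz': array([ 0.13935298, -0.52016582,  0.82084025]), 'rotation': array([ 0.71787317, -0.24230386, -0.63996735])}
0.0 3.4011881 0.004267374674479167
top {'fov_y': 42.645320150617884, 'cx': 247.63236412129865, 'cy': 188.61004915510114, 'xyz': array([0.38753338, 0.01391945, 1.33961953]), 'rotation': array([ 0.10189843, -0.08761448, -1.58782422])}
0.0 2.2371855 0.004114786783854167
wrist {'fov_y': 65.41265242179803, 'cx': 254.1286846267383, 'cy': 194.22755508281264, 'T_tool_cam': array([[ 2.13617317e-04,  9.55860733e-01,  2.93820037e-01,
         7.50067913e-02],
       [ 9.99998687e-01,  2.67781360e-04, -1.59818482e-03,
         4.72077326e-04],
       [-1.60632165e-03,  2.93819992e-01, -9.55859421e-01,
        -1.64879118e-01],
       [ 0.00000000e+00,  0.00000000e+00,  0.00000000e+00,
         1.00000000e+00]])}
0.0 1.3657098 0.003936767578125
```

View pics/top0.png

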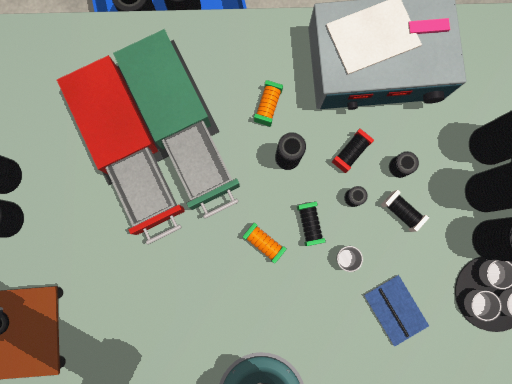

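View pics/side0.png

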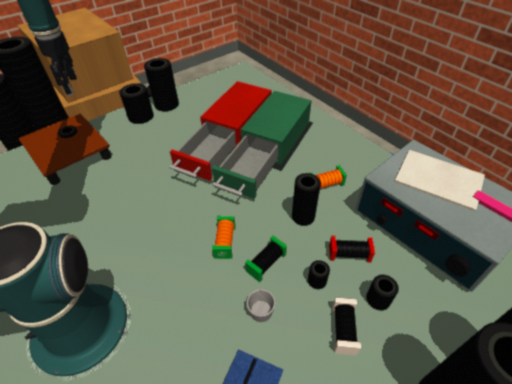

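View pics/wrist0.png

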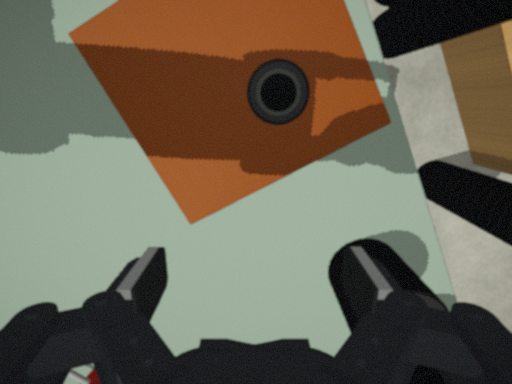

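```bash
cat > h.py <<'E'
import numpy as np,cv2
from scipy.spatial.transform import Rotation as R
from workcell import bot
def cam(n,st=None):
    p=bot.camera_params(n); f=192/np.tan(np.radians(p['fov_y']/2))
    if n=='wrist':
        T=np.eye(4);T[:3,:3]=R.from_rotvec(st['tcp_rot']).as_matrix();T[:3,3]=st['tool_pos'];T=T@p['T_tool_cam']
    else:
        T=np.eye(4);T[:3,:3]=R.from_rotvec(p['rotation']).as_matrix();T[:3,3]=p['xyz']
    return f,p['cx'],p['cy'],T
def rays(c,uv):
    f,cx,cy,T=c; uv=np.atleast_2d(uv).astype(float)
    d=np.c_[(uv[:,0]-cx)/f,-(uv[:,1]-cy)/f,-np.ones(len(uv))]
    return T[:3,3],d@T[:3,:3].T
def plane(c,uv,z):
    o,d=rays(c,uv); return o+d*((z-o[2])/d[:,2])[:,None]
def cloud(c,d):
    v,u=np.mgrid[:384,:512]; o,r=rays(c,np.c_[u.ravel(),v.ravel()])
    P=o+r*d.ravel()[:,None]; P[d.ravel()==0]=np.nan
    return P.reshape(384,512,3)
def tri(c1,uv1,c2,uv2):
    o1,d1=rays(c1,uv1);o2,d2=rays(c2,uv2);d1=d1[0];d2=d2[0]
    A=np.c_[d1,-d2];s=np.linalg.lstsq(A,o2-o1,rcond=None)[0]
    a=o1+s[0]*d1;b=o2+s[1]*d2
    return (a+b)/2,np.linalg.norm(a-b)
def masks(im):
    h=cv2.cvtColor(im,cv2.COLOR_BGR2HSV);H,S,V=cv2.split(h)
    return dict(green=(H>50)&(H<85)&(S>120)&(V>60),red=((H<4)|(H>175))&(S>150)&(V>80))
def blobs(m,amin=8):
    n,l,s,c=cv2.connectedComponentsWithStats(m.astype(np.uint8));return [(i,c[i],s[i]) for i in range(1,n) if s[i,4]>=amin],l
def wrap(a): return (a+np.pi/2)%np.pi-np.pi/2
E
python3 - <<'E'
from h import *
for n in('top','side'):
    z=np.load(n+'0.npz');c=cam(n);P=cloud(c,z['d'])
    print(n,'bench z',np.nanmedian(P[...,2]))
    for k,m in masks(z['im']).items():
        b,l=blobs(m)
        for i,ce,s in b:
            q=P[l==i];print(k,ce.round(1),s,'med',np.nanmedian(q,0).round(3),'zmax',np.nanpercentile(q[:,2],95).round(3))
E
```

```text
top bench z 0.0008723396284711082
green [273.6  84.6] [265  80  18  12  84] med [ 0.827 -0.052  0.048] zmax 0.053
green [262.3 119.6] [254 114  18  12 139] med [ 0.733 -0.018  0.045] zmax 0.053
green [306.9 205.4] [298 202  19   8  95] med [ 0.497 -0.131  0.048] zmax 0.053
green [249.5 230.5] [243 223  14  16  78] med [0.433 0.021 0.049] zmax 0.054
green [314.6 241.6] [305 238  20   8  86] med [ 0.401 -0.147  0.049] zmax 0.053
green [278.6 254.4] [272 247  14  16  78] med [ 0.37  -0.054  0.049] zmax 0.054
red [105.1 112.2] [  57   56  101  117 6115] med [0.744 0.39  0.103] zmax 0.107
red [399.2  92.6] [389  91  23   5  60] med [ 0.774 -0.369  0.122] zmax 0.128
red [360.3  95.8] [350  94  23   5  63] med [ 0.768 -0.27   0.122] zmax 0.129
red [365.1 135.8] [356 129  18  16  94] med [ 0.68  -0.293  0.048] zmax 0.053
red [340.9 163.9] [332 156  19  17 152] med [ 0.607 -0.227  0.046] zmax 0.052
red [156.2 219.5] [129 205  55  29 477] med [0.464 0.261 0.089] zmax 0.094
side bench z 0.0015185517219760136
green [276.8 116.8] [ 242   92   68   51 1937] med [0.802 0.238 0.105] zmax 0.107
green
[... 235 characters left out ...]
[279.4 244.1] [270 236  17  21 109] med [ 0.498 -0.141  0.05 ] zmax 0.053
green [221.7 251.8] [212 245  20  14 229] med [ 0.369 -0.056  0.035] zmax 0.052
green [253.6 269.9] [245 260  17  22 217] med [ 0.4   -0.154  0.041] zmax 0.052
red [235.7 106.7] [ 201   82   70   63 1914] med [0.727 0.381 0.105] zmax 0.107
red [192.2 163.8] [171 150  40  31 582] med [0.468 0.251 0.073] zmax 0.094
red [391.1 207.2] [385 203  13  10  49] med [ 0.769 -0.269  0.116] zmax 0.121
red [425.5 229.9] [419 225  14  11  61] med [ 0.775 -0.367  0.117] zmax 0.123
red [333.3 247.5] [330 236   8  24 126] med [ 0.6   -0.237  0.049] zmax 0.053
red [370.5 249.2] [367 238   8  24 101] med [ 0.673 -0.302  0.05 ] zmax 0.053
```

```bash
cat > m.py <<'E'
from h import *
D={}
for n in('top','side'):
    z=np.load(n+'0.npz');D[n]=(z['im'],z['d'],cam(n))
def near(P,m,box,zlo,zhi):
    s=m&(P[...,2]>zlo)&(P[...,2]<zhi)&(P[...,0]>box[0])&(P[...,0]<box[1])&(P[...,1]>box[2])&(P[...,1]<box[3])
    return s
car={'green':(.36,.55,-.2,-.09),'red':(.55,.73,-.35,-.18)}
for k,b in car.items():
    ends={}
    for n,(im,d,c) in D.items():
        P=cloud(c,d);s=near(P,masks(im)[k],b,.042,.06)
        bl,l=blobs(s,15);r=[]
        for i,ce,st in bl:
            q=P[l==i]; uv=np.argwhere(l==i)[:,::-1].astype(np.float32); rc=cv2.minAreaRect(uv)
            w=plane(c,uv,.05)[:,:2]; wr=cv2.minAreaRect((w*1000).astype(np.float32))
            r.append((wr[0][0],wr[0][1],uv.mean(0),wr[1],np.nanmedian(q[:,2])))
        r.sort(key=lambda t:t[0]);ends[n]=r
        p,q=np.array(r[0][:2]),np.array(r[-1][:2])
        print(k,n,len(r),'ctr',((p+q)/2).round(1),'len',np.linalg.norm(p-q).round(1),'ang',np.degrees(np.arctan2(*(q-p)[::-1])).round(1),[np.round(t[3]) for t in r],[t[4] for t in r])
    for a,bb in zip(ends['top'],ends['side']): print('  tri',tri(D['top'][2],a[2],D['side'][2],bb[2]))
for k,b in {'green':(.5,1.1,.05,.45),'red':(.4,1.1,.15,.6)}.items():
    im,d,c=D['top'];P=cloud(c,d);m=masks(im)[k]
    h=cv2.cvtColor(im,cv2.COLOR_BGR2HSV);H,S=h[...,0],h[...,1]
    m=((H>50)&(H<90)&(S>90)) if k=='green' else m
    s=near(P,m,b,.099,.11);bl,l=blobs(s,500);w=P[l==bl[0][0]][:,:2]
    print(k,'cab',cv2.minAreaRect((w*1000).astype(np.float32)))
    s=near(P,m,(.4,.6,.05,.4),.08,.097);bl,l=blobs(s,30);bl.sort(key=lambda t:-t[2][4]);w=P[l==bl[0][0]]
    print(k,'front',cv2.minAreaRect((w[:,:2]*1000).astype(np.float32)),np.median(w[:,2]))
E
python3 m.py
```

```text
green top 2 ctr [ 448.9 -140.3] len 96.3 ang 10.3 [array([11., 49.]), array([13., 49.])] [np.float64(0.049120658995519095), np.float64(0.048631218033275525)]
green side 2 ctr [ 449.7 -142.3] len 96.7 ang 10.5 [array([16., 49.]), array([15., 48.])] [np.float64(0.05031253422830961), np.float64(0.05038755520477434)]
  tri (array([ 0.40231371, -0.14952521,  0.04697785]), np.float64(0.00189748080579228))
  tri (array([ 0.49751394, -0.13249639,  0.04809193]), np.float64(0.0019877902365175158))
red top 2 ctr [ 644.1 -259.5] len 97.9 ang -42.0 [array([48., 14.]), array([48., 13.])] [np.float64(0.04861322813067692), np.float64(0.048436277836352404)]
red side 2 ctr [ 642.8 -262.4] len 96.5 ang -41.4 [array([53., 15.]), array([50., 12.])] [np.float64(0.050570508453962104), np.float64(0.05083550003029591)]
  tri (array([ 0.60891809, -0.22845011,  0.04530619]), np.float64(0.0009389333551264188))
  tri (array([ 0.68171715, -0.29300784,  0.04533764]), np.float64(0.00041581245924043365))
green cab ((815.3151245117188, 248.14459228515625), (266.1614990234375, 148.60557556152344), 25.159666061401367)
green front ((529.5819702148438, 113.91909790039062), (13.834098815917969, 141.45541381835938), 25.326549530029297) 0.09048839716476964
red cab ((747.1663208007812, 394.63775634765625), (267.2925109863281, 150.2989959716797), 25.122386932373047)
red front ((466.0312805175781, 262.2191162109375), (15.063838958740234, 142.5489501953125), 25.175676345825195) 0.09040210965810169
```

```bash
cat > go.py <<'E'
import sys
from h import *
st=bot.read_state()
M=R.from_rotvec(st['tcp_rot']).as_matrix();p=st['tool_pos']
print('t',round(st['time'],2),'tcp',(p*1000).round(1),'yawx',np.degrees(np.arctan2(M[1,0],M[0,0])).round(1),'tilt',np.degrees(np.arccos(-M[2,2])).round(2),'q',st['q'].round(2),'F',st['wrist_force'].round(1),'w',round(st['width'],3))
def to(x,y,z,yaw=None):
    d=M.T@(np.array([x,y,z])-p*1000)
    if yaw is None: return print('shift',d.round(1))
    a=np.radians(yaw);x_=np.array([np.cos(a),np.sin(a),0]);z_=np.array([0,0,-1.])
    G=np.c_[x_,np.cross(z_,x_),z_];print('shift',d.round(1),'turn',np.degrees(R.from_matrix(M.T@G).as_rotvec()).round(1))
a=list(map(float,sys.argv[1:]))
if a: to(*a)
E
python3 go.py 449 -141 206 10.4; python3 go.py 449 -141 206 190.4
python3 - <<'E'
from h import *
z=np.load('top0.npz');c=cam('top');P=cloud(c,z['d'])
for n,uv in dict(tall=(290,145),short=(356,194),side=(405,160),cup=(349,256),white=(407,211),or1=(264,243)).items():
    x=P[uv[1]-9:uv[1]+10,uv[0]-9:uv[0]+10].reshape(-1,3);x=x[x[:,2]>.03];t=x[x[:,2]>np.nanpercentile(x[:,2],60)-.004];print(n,t.mean(0).round(3),np.nanpercentile(x[:,2],95).round(3))
print(P[320:350:10,5:60:15].round(2).tolist())
E
```

```text
t 0.15 tcp [279.7 613.6 208.4] yawx 155.5 tilt 0.1 q [ 1.11  0.26  1.61  0.    1.27 -0.04] F [-0.6  0.5 -0.1] w 1.003
shift [-467.1 -616.4    3.5] turn [-0.000e+00  1.000e-01  1.451e+02]
t 0.15 tcp [279.7 613.6 208.4] yawx 155.5 tilt 0.1 q [ 1.11  0.26  1.61  0.    1.27 -0.04] F [-0.6  0.5 -0.1] w 1.003
shift [-467.1 -616.4    3.5] turn [ -0.1  -0.  -34.9]
tall [ 0.637 -0.083  0.15 ] 0.154
short [ 0.521 -0.261  0.06 ] 0.064
side [ 0.606 -0.389  0.07 ] 0.074
cup [ 0.38  -0.238  0.048] 0.053
white [ 0.477 -0.393  0.046] 0.05
or1 [ 0.4   -0.016  0.046] 0.05
[[[0.22, 0.64, 0.07], [0.22, 0.61, 0.06], [0.22, 0.57, 0.06], [0.22, 0.53, 0.06]], [[0.19, 0.65, 0.07], [0.19, 0.61, 0.06], [0.19, 0.57, 0.06], [0.19, 0.53, 0.06]], [[0.17, 0.64, 0.07], [0.17, 0.61, 0.06], [0.17, 0.57, 0.06], [0.17, 0.53, 0.06]]]
```

>>> arm_command:
  targets: "-15 -20 0 0 0 5 0.9; -38 -50 0 0 0 12 0.9; -61 -81 0 0 0 19 0.9; -84 -111 0 0 0 26 0.9; -107 -142 0 0 0 33 0.9; -130 -172 0 0 0 40 0.9; -153 -203 0 0 0 47 0.9; -176 -233 0 0 0 54 0.9; -199 -264 0 0 0 61 0.9; -222 -294 0 0 0 68 0.9"
  newtons: 40

```text
time: 0.98
tool_pos: [0.3597, 0.2527, 0.2093]
tcp_rot: [2.275, 2.166, -0.0]
wrist_force: [0.8, 0.5, 0.4]
width: 0.9
```

```bash
python3 go.py 449 -141 130 10.4
```

```text
t 0.98 tcp [359.7 252.7 209.3] yawx 87.2 tilt 0.01 q [ 0.56 -0.2   2.08 -0.    1.26  0.61] F [0.8 0.5 0.4] w 0.9
shift [-388.8  108.6   79.3] turn [ 0.   0.  76.8]
```

>>> arm_command:
  targets: "-38 11 0 0 0 7 0.9; -76 21 0 0 0 14 0.9; -114 32 0 0 0 21 0.9; -152 42 0 0 0 28 0.9; -190 53 0 0 0 35 0.9; -228 64 5 0 0 42 0.9; -266 74 15 0 0 49 0.9; -304 85 30 0 0 56 0.9; -340 95 45 0 0 63 0.9; -368 103 60 0 0 70 0.9"

```text
time: 1.82
tool_pos: [0.4471, -0.1206, 0.1491]
tcp_rot: [3.106, 0.466, 0.002]
wrist_force: [-0.2, 0.1, 0.8]
width: 0.902
```

```bash
cat > look.py <<'E'
import sys
from h import *
st=bot.read_state();im,d=bot.read_camera('wrist');c=cam('wrist',st);cv2.imwrite('pics/%s.png'%sys.argv[1],im)
P=cloud(c,d);np.savez('w_%s.npz'%sys.argv[1],im=im,P=P)
b=[float(v) for v in sys.argv[3:7]]
s=masks(im)[sys.argv[2]]&(P[...,2]>.042)&(P[...,2]<.06)&(P[...,0]>b[0])&(P[...,0]<b[1])&(P[...,1]>b[2])&(P[...,1]<b[3])
bl,l=blobs(s,30);r=[]
for i,ce,_ in bl:
    uv=np.argwhere(l==i)[:,::-1];w=plane(c,uv,.05)[:,:2]*1000;wr=cv2.minAreaRect(w.astype(np.float32));print(ce.round(),np.round(wr[0],1),np.round(wr[1]),np.nanmedian(P[l==i][:,2]).round(4));r.append(np.array(wr[0]))
if len(r)==2:
    p,q=sorted(r,key=lambda t:t[0]);print('ctr',((p+q)/2).round(1),'ang',np.degrees(np.arctan2(*(q-p)[::-1])).round(1))
E
python3 look.py g1 green .36 .55 -.2 -.09; python3 go.py 449 -141 6 10.4
```

```text
[283. 137.] [ 499.1 -130.5] [13. 49.] 0.0503
[269. 237.] [ 405.3 -147.8] [14. 48.] 0.0499
ctr [ 452.2 -139.1] ang 10.4
t 1.87 tcp [ 446.3 -123.7  146. ] yawx 16.6 tilt 0.22 q [-0.32 -0.09  2.11 -0.    1.13  0.96] F [-0.1 -3.2 -1.9] w 0.899
shift [ -1.9  17.1 140. ] turn [0.1 0.2 6.2]
```

View pics/g1.png

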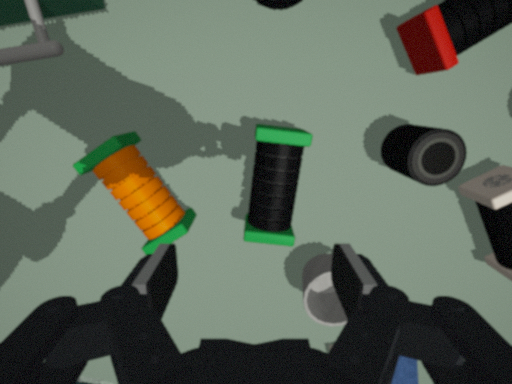

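>>> arm_command:
  targets: "-1 6 10 0 0 3 0.9; -1 12 25 0 0 6 0.9; -1 16 45 0 0 6 0.9; -1 16 65 0 0 6 0.9; -1 16 80 0 0 6 0.9; -1 16 90 0 0 6 0.9; -1 16 95 0 0 6 0.9; -1 16 95 0 0 6 0.9"

```text
time: 2.53
tool_pos: [0.4497, -0.1327, 0.0533]
tcp_rot: [-3.125, -0.315, 0.004]
wrist_force: [-1.0, -0.7, 0.1]
width: 0.907
```

```bash
python3 go.py 450 -140 6 10.4
```

```text
t 2.53 tcp [ 449.7 -132.7   53.3] yawx 11.5 tilt 0.14 q [-0.34  0.03  2.18  0.    0.93  1.03] F [-1.  -0.7  0.1] w 0.907
shift [-1.   7.3 47.3] turn [-0.1  0.1  1.1]
```

>>> arm_command:
  targets: "-1 5 5 0 0 1 0.9; -1 7 15 0 0 1 0.9; -1 7 28 0 0 1 0.9; -1 7 38 0 0 1 0.9; -1 7 45 0 0 1 0.9; -1 7 47 0 0 1 0.9; -1 7 47 0 0 1 0.9; -1 7 47 0 0 1 0.4; -1 7 47 0 0 1 0.3; -1 7 47 0 0 1 0.2"

```text
time: 3.37
tool_pos: [0.4517, -0.1403, 0.0082]
tcp_rot: [3.128, 0.287, 0.002]
wrist_force: [-2.7, 4.3, 23.7]
width: 0.489
```

>>> arm_command:
  targets: "0 0 0 0 0 0 0.2; 0 0 0 0 0 0 0.2; 0 0 0 0 0 0 0.2; 0 0 0 0 0 0 0.2"
  newtons: 50

```text
time: 3.7
tool_pos: [0.4518, -0.1403, 0.0087]
tcp_rot: [3.128, 0.287, 0.002]
wrist_force: [-1.9, 0.4, 5.2]
width: 0.473
```

```bash
python3 go.py 597 145.6 190 25.15
```

```text
t 3.7 tcp [ 451.8 -140.3    8.7] yawx 10.5 tilt 0.07 q [-0.35  0.11  2.2   0.    0.83  1.03] F [-1.9  0.4  5.2] w 0.473
shift [ 195.  -254.6 -181.2] turn [  0.   -0.1 -14.7]
```

>>> arm_command:
  targets: "0 0 -4 0 0 0 0.2; 0 0 -15 0 0 0 0.2; 0 0 -35 0 0 0 0.2; 0 0 -60 0 0 0 0.2; 8 -10 -85 0 0 -1 0.2; 20 -26 -110 0 0 -2 0.2; 38 -50 -130 0 0 -4 0.2; 56 -74 -140 0 0 -6 0.2; 74 -98 -141 0 0 -8 0.2; 92 -122 -141 0 0 -10 0.2"

```text
time: 4.53
tool_pos: [0.5206, -0.0023, 0.1507]
tcp_rot: [3.09, 0.561, 0.005]
wrist_force: [-0.7, -1.1, -3.9]
width: 0.471
```

```bash
python3 go.py 597 145.6 150 25.15; python3 - <<'E'
from h import *
im,d=bot.read_camera('side');cv2.imwrite('pics/s1.png',im)
E
```

```text
t 4.53 tcp [520.6  -2.3 150.7] yawx 20.6 tilt 0.19 q [-0.05  0.01  2.   -0.    1.13  1.16] F [-0.7 -1.1 -3.9] w 0.471
shift [ 123.6 -111.7    1. ] turn [ 0.1 -0.2 -4.6]
```

View pics/s1.png

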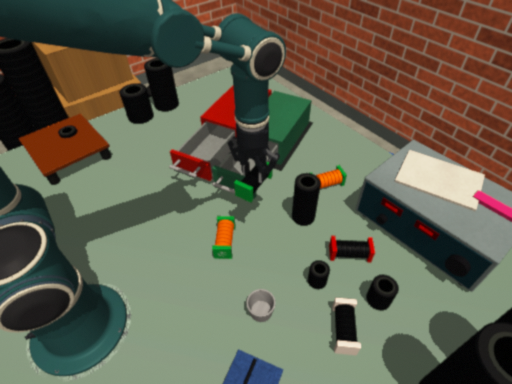

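>>> arm_command:
  targets: "20 -18 0 0 0 -1 0.2; 45 -41 0 0 0 -3 0.2; 70 -63 0 0 0 -4 0.2; 92 -83 0 0 0 -4.6 0.2; 110 -99 0 0 0 -4.6 0.2; 120 -108 0 0 0 -4.6 0.2; 123 -111 0 0 0 -4.6 0.2; 123 -111 0 0 0 -4.6 0.2"

```text
time: 5.25
tool_pos: [0.5954, 0.1437, 0.1482]
tcp_rot: [3.066, 0.684, -0.002]
wrist_force: [0.2, 0.4, -3.6]
width: 0.462
```

```bash
cat > lookd.py <<'E'
import sys
from h import *
n=sys.argv[1]
st=bot.read_state();im,d=bot.read_camera('wrist');c=cam('wrist',st);cv2.imwrite('pics/%s.png'%n,im)
P=cloud(c,d)*1000;np.savez('w_%s.npz'%n,im=im,P=P/1000)
a=np.radians(25.15);B=np.array([[np.cos(a),np.sin(a)],[-np.sin(a),np.cos(a)]])
Q=P.copy();Q[...,:2]=P[...,:2]@B.T
np.save('Q_%s.npy'%n,Q)
print('tcp in drawer axes',(B@st['tool_pos'][:2]*1000).round(1),st['tool_pos'][2],'pred bay green',(B@[597,145.6]).round(1),'red',(B@[533.4,293.9]).round(1))
E
python3 lookd.py d1; python3 go.py 597 145.6 34 25.15
```

```text
tcp in drawer axes [ 600.  -122.9] 0.14822116688024467 pred bay green [ 602.3 -121.9] red [607.7  39.3]
t 5.3 tcp [595.  142.8 148.2] yawx 25.1 tilt 0.1 q [ 0.2   0.19  1.81 -0.    1.14  1.33] F [ 0.  -0.8 -3.9] w 0.47
shift [  3.2  -1.7 114.2] turn [ 0.   0.1 -0. ]
```

View pics/d1.png

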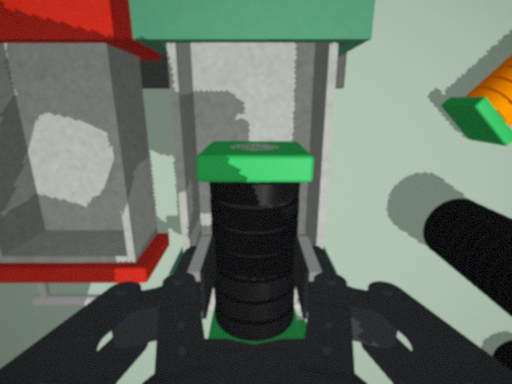

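```bash
python3 - <<'E'
import numpy as np
from h import *
Q=np.load('Q_d1.npy');im=np.load('w_d1.npz')['im']
f=Q.reshape(-1,3);
# green side walls tops z 75..90, floor z ~26
s=(f[:,2]>74)&(f[:,2]<90)&(f[:,0]>620)&(f[:,0]<665)
h,e=np.histogram(f[s,1],bins=np.arange(-210,120,4));print([(int(b),int(n)) for b,n in zip(e,h) if n>15])
s=(f[:,2]>10)&(f[:,2]<40)&(f[:,0]>620)&(f[:,0]<665)
h,e=np.histogram(f[s,1],bins=np.arange(-210,120,4));print('floor',[(int(b),int(n)) for b,n in zip(e,h) if n>15]);
s2=s&(abs(f[:,1]+122)<40);print('floor z',np.nanmedian(f[s2,2]))
m=masks(im)['green'].ravel()
s=m&(f[:,2]>150)&(f[:,0]<700); print('plates',np.percentile(f[s],[2,50,98],axis=0).round(1))
s=m&(f[:,2]>98)&(f[:,2]<110)&(f[:,0]>660);print('cab front edge',np.percentile(f[s],[1,5,50],axis=0).round(1))
b,l=blobs(masks(im)['green']&(Q[...,2]>150),30)
for i,c,st in b:
  q=Q[l==i];print(c.round(),np.nanpercentile(q,[3,50,97],axis=0).round(1).tolist())
# red front
s=masks(im)['red'].ravel()&(f[:,2]>85)&(f[:,2]<97)&(f[:,0]<600);print('redfront',np.percentile(f[s],[2,50,98],axis=0).round(1))
E
```

```text
[(-182, 243), (-178, 351), (-70, 236), (-66, 310), (-62, 61), (-22, 361), (-18, 311), (-14, 60)]
floor [(-178, 152), (-174, 150), (-170, 135), (-166, 117), (-162, 112), (-158, 111), (-154, 114), (-150, 103), (-146, 111), (-142, 117), (-138, 108), (-134, 104), (-130, 105), (-126, 128), (-122, 103), (-118, 104), (-114, 116), (-110, 117), (-106, 104), (-102, 108), (-98, 113), (-94, 112), (-90, 110), (-86, 112), (-82, 125), (-78, 139), (-74, 156), (-70, 248), (-22, 371), (10, 33), (14, 208), (18, 203), (22, 203), (26, 200), (30, 200), (34, 199), (38, 209), (42, 198), (46, 196), (50, 200), (54, 209), (58, 199), (62, 208), (66, 196), (70, 201), (74, 207), (78, 187), (82, 212), (86, 210), (90, 246), (94, 545)]
floor z 26.449263547029812
plates [[ 555.8 -146.1  155.4]
 [ 649.1 -122.7  189.2]
 [ 654.4  -99.   191. ]]
cab front edge [[ 713.2 -191.2   99.5]
 [ 713.3 -181.4  100.5]
 [ 713.7  -93.6  104.2]]
[255. 164.] [[643.0, -145.3, 158.6], [650.4, -122.6, 189.4], [654.4, -99.8, 190.9]]
[256. 333.] [[555.4, -146.4, 168.9], [556.3, -124.8, 181.5], [561.5, -98.8, 187.9]]
redfront [[530.2 -30.3  85.5]
 [538.3  29.1  91.4]
 [543.2  90.   92.8]]
```

>>> arm_command:
  targets: "2 0 5 0 0 0 0.2; 4 0 15 0 0 0 0.2; 4 0 30 0 0 0 0.2; 4 0 48 0 0 0 0.2; 4 0 66 0 0 0 0.2; 4 0 82 0 0 0 0.2; 4 0 94 0 0 0 0.2; 4 0 102 0 0 0 0.2; 4 0 107 0 0 0 0.2; 4 0 109 0 0 0 0.2"

```text
time: 6.13
tool_pos: [0.5989, 0.1448, 0.0386]
tcp_rot: [3.067, 0.682, -0.002]
wrist_force: [-0.6, -0.2, -3.1]
width: 0.467
```

>>> arm_command:
  targets: "0 0 1 0 0 0 0.2; 0 0 2 0 0 0 0.2; 0 0 2.5 0 0 0 0.2; 0 0 3 0 0 0 0.2; 0 0 3 0 0 0 0.2"

```text
time: 6.55
tool_pos: [0.5998, 0.1454, 0.0371]
tcp_rot: [3.067, 0.682, 0.002]
wrist_force: [0.2, -0.0, -4.4]
width: 0.47
```

>>> arm_command:
  targets: "0 0 1 0 0 0 0.2; 0 0 1.5 0 0 0 0.2; 0 0 2 0 0 0 0.2; 0 0 2 0 0 0 0.2"

```text
time: 6.88
tool_pos: [0.5995, 0.1453, 0.0348]
tcp_rot: [-3.067, -0.682, -0.001]
wrist_force: [-0.4, 0.5, -1.4]
width: 0.47
```

>>> arm_command:
  targets: "0 0 0.5 0 0 0 0.2; 0 0 1 0 0 0 0.2; 0 0 1 0 0 0 0.2"

```text
time: 7.13
tool_pos: [0.6004, 0.1457, 0.0347]
tcp_rot: [-3.066, -0.682, -0.003]
wrist_force: [-1.1, 0.8, 4.6]
width: 0.471
```

>>> arm_command:
  targets: "0 0 0 0 0 0 0.5; 0 0 0 0 0 0 0.55; 0 0 0 0 0 0 0.62; 0 0 0 0 0 0 0.68; 0 0 0 0 0 0 0.7; 0 0 -5 0 0 0 0.7; 0 0 -15 0 0 0 0.7; 0 0 -32 0 0 0 0.7; 0 0 -55 0 0 0 0.7; 0 0 -80 0 0 0 0.7"

```text
time: 7.97
tool_pos: [0.5986, 0.145, 0.1141]
tcp_rot: [3.067, 0.682, -0.003]
wrist_force: [0.1, 0.3, -0.1]
width: 0.7
```

>>> arm_command:
  targets: "0 0 -20 0 0 0 0.7; 0 0 -40 0 0 0 0.7; 0 0 -52 0 0 0 0.8; 0 0 -52 0 0 0 0.9"

```text
time: 8.3
tool_pos: [0.602, 0.1458, 0.1702]
tcp_rot: [3.066, 0.682, 0.012]
wrist_force: [1.0, 0.0, 1.2]
width: 0.897
```

```bash
python3 lookd.py d2; python3 - <<'E'
import numpy as np
from h import *
Q=np.load('Q_d2.npy');im=np.load('w_d2.npz')['im']
b,l=blobs(masks(im)['green']&(Q[...,2]<96),60)
for i,c,st in b:
  q=Q[l==i];print(c.round(),np.nanpercentile(q,[3,50,97],axis=0).round(1).tolist())
E
python3 go.py 643.5 -261 165 -41.7
```

```text
tcp in drawer axes [ 606.9 -123.9] 0.1702496436709767 pred bay green [ 602.3 -121.9] red [607.7  39.3]
[459. 127.] [[642.7, -343.1, 7.0], [661.2, -323.2, 41.7], [678.2, -309.0, 51.4]]
[253. 137.] [[647.9, -144.9, 49.4], [654.8, -122.5, 76.1], [659.6, -100.9, 77.5]]
[253. 240.] [[551.0, -146.1, 61.7], [558.5, -122.4, 75.8], [561.9, -99.5, 77.4]]
[282. 266.] [[535.3, -163.6, 85.9], [538.4, -149.2, 89.9], [539.2, -134.4, 92.1]]
[287. 329.] [[400.0, -183.5, 3.3], [410.5, -166.3, 20.9], [418.3, -142.9, 41.3]]
t 8.35 tcp [600.8 145.5 167.9] yawx 25.1 tilt 0.26 q [ 0.2   0.18  1.78 -0.    1.17  1.33] F [-0.7 -0.8 -0.1] w 0.898
shift [-133.8  386.3    2.8] turn [-0.1 -0.3 66.8]
```

View pics/d2.png

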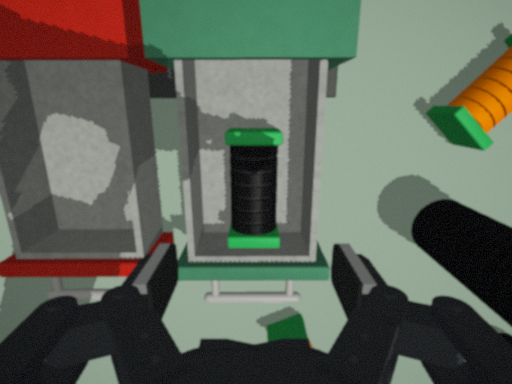

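>>> arm_command:
  targets: "-8 24 -15 0 0 4 0.9; -19 55 -35 0 0 10 0.9; -31 90 -45 0 0 16 0.9; -44 126 -48 0 0 23 0.9; -56 163 -48 0 0 30 0.9; -69 200 -48 0 0 37 0.9; -82 237 -48 0 0 44 0.9; -95 274 -48 0 0 51 0.9; -108 310 -40 0 0 58 0.9; -120 345 -25 0 0 64 0.9"

```text
time: 9.18
tool_pos: [0.6373, -0.2205, 0.1905]
tcp_rot: [2.959, -1.056, 0.002]
wrist_force: [0.6, 0.2, -0.5]
width: 0.904
```

>>> arm_command:
  targets: "-5 28 5 0 0 3 0.9; -5 33 15 0 0 3 0.9; -5 33 20 0 0 3 0.9; -5 33 20 0 0 3 0.9"

```text
time: 9.52
tool_pos: [0.6105, -0.2397, 0.1672]
tcp_rot: [-2.933, 1.124, 0.008]
wrist_force: [-0.1, -0.5, 0.3]
width: 0.898
```

```bash
python3 look.py r1 red .55 .73 -.35 -.18;python3 go.py 643.5 -261 60 -41.7
```

```text
[244.  86.] [ 683.1 -290.4] [48. 12.] 0.0504
[245. 190.] [ 611.3 -227.2] [47. 13.] 0.0503
ctr [ 647.2 -258.8] ang -41.4
t 9.57 tcp [ 611.6 -239.3  168.7] yawx -41.9 tilt 0.18 q [-0.41  0.26  1.69  0.    1.2   1.89] F [-0.2  0.6 -0.1] w 0.901
shift [ 38.5  -5.1 108.5] turn [ 0.   0.2 -0.2]
```

View pics/r1.png

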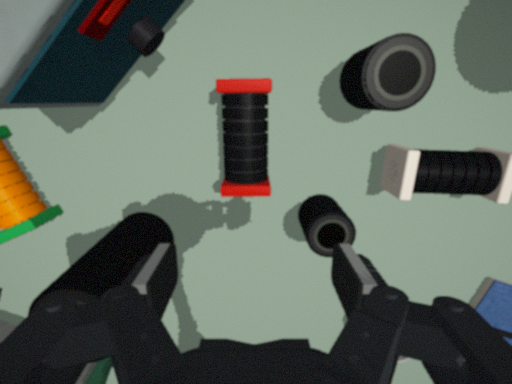

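>>> arm_command:
  targets: "10 -2 4 0 0 0 0.9; 22 -4 12 0 0 0 0.9; 32 -6 26 0 0 0 0.9; 38 -7 44 0 0 0 0.9; 39 -7 62 0 0 0 0.9; 39 -7 78 0 0 0 0.9; 39 -7 90 0 0 0 0.9; 39 -7 95 0 0 0 0.9; 39 -7 96 0 0 0 0.9; 39 -7 96 0 0 0 0.9"

```text
time: 10.4
tool_pos: [0.6467, -0.2612, 0.0749]
tcp_rot: [2.934, -1.122, 0.001]
wrist_force: [0.2, -0.2, 0.4]
width: 0.899
```

```bash
python3 go.py 645.5 -260 8.5 -41.7
```

```text
t 10.4 tcp [ 646.7 -261.2   74.9] yawx -41.9 tilt 0.04 q [-0.42  0.41  1.67  0.    1.06  1.88] F [ 0.2 -0.2  0.4] w 0.899
shift [-1.7 -0.1 66.4] turn [-0.  -0.  -0.2]
```

>>> arm_command:
  targets: "0 0 8 0 0 0 0.9; -1 0 22 0 0 0 0.9; -1 0 38 0 0 0 0.9; -1 0 52 0 0 0 0.9; -1 0 61 0 0 0 0.9; -1 0 65 0 0 0 0.9; -1 0 66 0 0 0 0.9; -1 0 66 0 0 0 0.6; -1 0 66 0 0 0 0.4; -1 0 66 0 0 0 0.2"

```text
time: 11.23
tool_pos: [0.6465, -0.261, 0.0097]
tcp_rot: [-2.933, 1.124, -0.004]
wrist_force: [2.1, 3.5, 9.6]
width: 0.485
```

>>> arm_command:
  targets: "0 0 0 0 0 0 0.2; 0 0 0 0 0 0 0.2; 0 0 0 0 0 0 0.2; 0 0 0 0 0 0 0.2; 0 0 0 0 0 0 0.2"

```text
time: 11.65
tool_pos: [0.6467, -0.261, 0.0103]
tcp_rot: [-2.933, 1.124, -0.005]
wrist_force: [0.3, 2.1, 5.6]
width: 0.451
```

```bash
python3 go.py 536.5 295.3 180 25.15
```

```text
t 11.65 tcp [ 646.7 -261.    10.3] yawx -41.9 tilt 0.17 q [-0.42  0.47  1.71  0.    0.95  1.88] F [0.3 2.1 5.6] w 0.451
shift [-453.2 -340.6 -170.3] turn [  0.   -0.2 -67.1]
```

>>> arm_command:
  targets: "0 0 -4 0 0 0 0.2; 0 0 -15 0 0 0 0.2; 0 0 -35 0 0 0 0.2; 0 0 -65 0 0 0 0.2; 0 0 -100 0 0 0 0.2; 0 0 -138 0 0 -1 0.2; -6 -5 -175 0 0 -3 0.2; -18 -14 -205 0 0 -6 0.2; -42 -31 -220 0 0 -10 0.2; -72 -54 -220 0 0 -15 0.2"

```text
time: 12.48
tool_pos: [0.6301, -0.175, 0.2347]
tcp_rot: [3.053, -0.73, 0.015]
wrist_force: [0.8, 0.9, -3.3]
width: 0.454
```

```bash
python3 go.py 536.5 295.3 190 25.15
```

```text
t 12.48 tcp [ 630.1 -175.   234.7] yawx -26.9 tilt 0.56 q [-0.31  0.2   1.63 -0.    1.3   1.73] F [ 0.8  0.9 -3.3] w 0.454
shift [-296.6 -377.1   41.9] turn [  0.2  -0.5 -52. ]
```

>>> arm_command:
  targets: "-20 -26 0 0 0 -4 0.2; -42 -53 0 0 0 -8 0.2; -65 -82 0 0 0 -12 0.2; -88 -112 0 0 0 -16 0.2; -111 -141 0 0 0 -21 0.2; -134 -170 5 0 0 -26 0.2; -157 -200 12 0 0 -31 0.2; -180 -229 20 0 0 -36 0.2; -203 -258 28 0 0 -41 0.2; -225 -286 36 0 0 -45 0.2"

```text
time: 13.32
tool_pos: [0.555, 0.1856, 0.1917]
tcp_rot: [3.101, 0.5, -0.002]
wrist_force: [-0.1, -0.1, -4.5]
width: 0.458
```

>>> arm_command:
  targets: "-17 -25 10 0 0 -3 0.2; -32 -46 20 0 0 -6 0.2; -43 -64 28 0 0 -7 0.2; -50 -75 34 0 0 -7 0.2; -54 -80 38 0 0 -7 0.2; -54 -80 38 0 0 -7 0.2"

```text
time: 13.82
tool_pos: [0.4787, 0.2434, 0.1533]
tcp_rot: [3.066, 0.683, -0.004]
wrist_force: [-0.5, -0.2, -5.4]
width: 0.454
```

```bash
python3 go.py 536.5 295.3 150 25.15
```

```text
t 13.82 tcp [478.7 243.4 153.3] yawx 25.1 tilt 0.15 q [ 0.42  0.05  1.96 -0.    1.14  1.56] F [-0.5 -0.2 -5.4] w 0.454
shift [ 74.4 -22.4   3.1] turn [ 0.   0.1 -0. ]
```

>>> arm_command:
  targets: "12 -4 0 0 0 0 0.2; 30 -9 0 0 0 0 0.2; 48 -14 1 0 0 0 0.2; 62 -19 2 0 0 0 0.2; 71 -21 3 0 0 0 0.2; 74 -22 3 0 0 0 0.2; 74 -22 3 0 0 0 0.2"

```text
time: 14.4
tool_pos: [0.5395, 0.2948, 0.1515]
tcp_rot: [3.067, 0.681, 0.001]
wrist_force: [-0.1, -0.6, -3.9]
width: 0.454
```

```bash
python3 lookd.py d3; python3 - <<'E'
import numpy as np
from h import *
Q=np.load('Q_d3.npy');im=np.load('w_d3.npz')['im'];f=Q.reshape(-1,3)
b,l=blobs(masks(im)['red']&(Q[...,2]>110),30)
for i,c,st in b:
  q=Q[l==i];print(c.round(),np.nanpercentile(q,[3,50,97],axis=0).round(1).tolist())
s=(f[:,2]>76)&(f[:,2]<90)&(f[:,0]>625)&(f[:,0]<670)
h,e=np.histogram(f[s,1],bins=np.arange(-80,120,4));print([(int(b),int(n)) for b,n in zip(e,h) if n>15])
s=(f[:,0]>625)&(f[:,0]<670)&(abs(f[:,1]-40)<40)&(f[:,2]<50);print('floor z',np.nanmedian(f[s,2]))
E
python3 go.py 536.5 295.3 36 25.15
```

```text
tcp in drawer axes [613.6  37.6] 0.1515126351054865 pred bay green [ 602.3 -121.9] red [607.7  39.3]
[254. 163.] [[656.7, 15.6, 158.1], [663.9, 38.1, 191.3], [668.1, 61.1, 192.7]]
[254. 333.] [[569.0, 15.0, 172.0], [570.0, 38.3, 185.2], [573.0, 61.3, 190.9]]
[(-68, 226), (-64, 390), (-20, 228), (-16, 297), (92, 190), (96, 293), (100, 56)]
floor z 26.490467521480653
t 14.45 tcp [538.7 294.3 151.4] yawx 25.0 tilt 0.04 q [ 0.46  0.19  1.8  -0.    1.15  1.59] F [-0.5 -0.6 -4.7] w 0.453
shift [ -1.5  -1.8 115.4] turn [ 0.   0.  -0.1]
```

View pics/d3.png

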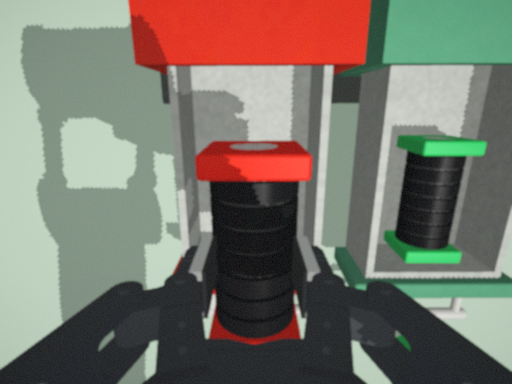

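>>> arm_command:
  targets: "-1 -1 5 0 0 0 0.2; -1 -2 15 0 0 0 0.2; -1 -2 30 0 0 0 0.2; -1 -2 48 0 0 0 0.2; -1 -2 66 0 0 0 0.2; -1 -2 82 0 0 0 0.2; -1 -2 95 0 0 0 0.2; -1 -2 104 0 0 0 0.2; -1 -2 109 0 0 0 0.2; -1 -2 111 0 0 0 0.2"

```text
time: 15.28
tool_pos: [0.5357, 0.2959, 0.0394]
tcp_rot: [3.066, 0.682, -0.002]
wrist_force: [0.2, 0.3, -4.1]
width: 0.454
```

>>> arm_command:
  targets: "0 0 1 0 0 0 0.2; 0 0 2 0 0 0 0.2; 0 0 2.5 0 0 0 0.2; 0 0 2.5 0 0 0 0.2"

```text
time: 15.62
tool_pos: [0.537, 0.2966, 0.0388]
tcp_rot: [-3.066, -0.682, -0.002]
wrist_force: [-0.1, -0.4, -4.9]
width: 0.456
```

>>> arm_command:
  targets: "0 0 0.5 0 0 0 0.2; 0 0 1 0 0 0 0.2; 0 0 1.5 0 0 0 0.2; 0 0 1.5 0 0 0 0.2"

```text
time: 15.95
tool_pos: [0.5365, 0.2963, 0.0366]
tcp_rot: [-3.067, -0.682, -0.0]
wrist_force: [0.3, -0.9, -4.7]
width: 0.454
```

>>> arm_command:
  targets: "0 0 0.5 0 0 0 0.2; 0 0 1 0 0 0 0.2; 0 0 1 0 0 0 0.2; 0 0 1 0 0 0 0.2"

```text
time: 16.28
tool_pos: [0.5371, 0.2966, 0.0364]
tcp_rot: [-3.066, -0.682, -0.002]
wrist_force: [-0.7, -1.8, 1.5]
width: 0.451
```

Contact made. Release, then lift.

>>> arm_command:
  targets: "0 0 0.5 0 0 0 0.2; 0 0 0.5 0 0 0 0.5; 0 0 0 0 0 0 0.58; 0 0 0 0 0 0 0.65; 0 0 0 0 0 0 0.7; 0 0 -5 0 0 0 0.7; 0 0 -15 0 0 0 0.7; 0 0 -32 0 0 0 0.7; 0 0 -55 0 0 0 0.7; 0 0 -80 0 0 0 0.7"

```text
time: 17.12
tool_pos: [0.5356, 0.296, 0.1161]
tcp_rot: [3.066, 0.682, -0.003]
wrist_force: [0.3, -0.4, -0.0]
width: 0.7
```

>>> arm_command:
  targets: "-4 0 -20 0 0 0 0.7; -15 0 -38 0 0 0 0.6; -32 0 -50 0 0 0 0.3; -52 0 -55 0 0 0 0; -70 0 -55 0 0 0 0; -80 0 -55 0 0 0 0; -80 0 -55 0 0 0 0"

```text
time: 17.7
tool_pos: [0.4624, 0.2617, 0.1711]
tcp_rot: [-3.067, -0.683, -0.0]
wrist_force: [0.5, -0.5, -0.4]
width: -0.003
```

```bash
python3 lookd.py d4; python3 - <<'E'
import numpy as np
from h import *
Q=np.load('Q_d4.npy');im=np.load('w_d4.npz')['im']
b,l=blobs(masks(im)['red']&(Q[...,2]<97),60)
for i,c,st in b:
  q=Q[l==i];print('red',c.round(),np.nanpercentile(q,[3,50,97],axis=0).round(1).tolist())
b,l=blobs(masks(im)['green']&(Q[...,2]<97),60)
for i,c,st in b:
  q=Q[l==i];print('green',c.round(),np.nanpercentile(q,[3,50,97],axis=0).round(1).tolist())
f=Q.reshape(-1,3)
for n,y in (('g',-122),('r',40)):
  s=(f[:,2]>60)&(f[:,2]<78)&(f[:,0]>470)&(f[:,0]<525)&(abs(f[:,1]-y)<55);
  if s.sum(): print('handle',n,s.sum(),np.percentile(f[s],[5,50,95],axis=0).round(1).tolist())
E
python3 go.py
```

```text
tcp in drawer axes [529.8  40.4] 0.17114659142490302 pred bay green [ 602.3 -121.9] red [607.7  39.3]
red [254.  29.] [[655.0, 18.5, 66.3], [659.9, 41.0, 76.4], [666.0, 63.6, 77.9]]
red [255. 152.] [[557.9, 17.7, 66.7], [564.2, 39.8, 76.2], [569.2, 62.8, 77.6]]
red [254. 185.] [[530.8, -26.3, 85.8], [538.0, 41.1, 91.8], [543.9, 107.7, 93.0]]
green [451.  40.] [[647.6, -145.1, 36.8], [652.7, -113.7, 75.9], [658.5, -97.9, 77.9]]
green [430. 159.] [[550.7, -145.0, 36.3], [557.0, -113.1, 75.7], [561.8, -97.7, 77.5]]
green [357. 185.] [[529.9, -58.3, 66.0], [535.9, -49.6, 78.7], [538.8, -48.9, 90.0]]
green [428. 281.] [[395.5, -181.4, 4.8], [407.1, -160.7, 34.4], [417.3, -140.3, 50.8]]
green [472. 348.] [[319.4, -225.1, 39.4], [325.6, -219.8, 48.4], [329.0, -211.9, 51.0]]
handle g 1573 [[485.9, -162.0, 66.2], [492.6, -118.7, 70.3], [513.2, -77.1, 72.3]]
handle r 1551 [[490.0, -1.8, 66.7], [497.3, 40.2, 70.4], [518.1, 82.4, 72.3]]
t 17.75 tcp [463.6 262.3 171. ] yawx 25.1 tilt 0.06 q [0.47 0.02 1.95 0.   1.17 1.6 ] F [ 0.8 -0.4 -0.1] w -0.003
```

View pics/d4.png

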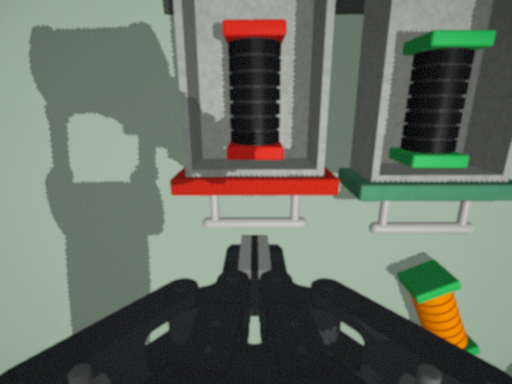

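>>> arm_command:
  targets: "-12 0 0 0 0 0 0; -30 0 0 0 0 0 0; -48 0 8 0 0 0 0; -60 0 24 0 0 0 0; -65 0 45 0 0 0 0; -65 0 68 0 0 0 0; -65 0 90 0 0 0 0; -65 0 108 0 0 0 0; -65 0 118 0 0 0 0; -65 0 120 0 0 0 0"

```text
time: 18.58
tool_pos: [0.4033, 0.2339, 0.0482]
tcp_rot: [3.065, 0.682, -0.007]
wrist_force: [-0.2, 0.1, 0.1]
width: -0.001
```

>>> arm_command:
  targets: "3 0 0 0 0 0 0; 7 0 0 0 0 0 0; 10 0 0 0 0 0 0; 13 0 0 0 0 0 0; 16 0 0 0 0 0 0; 20 0 0 0 0 0 0; 26 0 0 0 0 0 0; 33 0 0 0 0 0 0; 41 0 0 0 0 0 0; 49 0 0 0 0 0 0"

```text
time: 19.42
tool_pos: [0.4503, 0.256, 0.0505]
tcp_rot: [-3.067, -0.682, -0.0]
wrist_force: [0.4, -0.1, 0.1]
width: -0.002
```

```bash
python3 go.py; python3 - <<'E'
from h import *
im,d=bot.read_camera('side');cv2.imwrite('pics/s2.png',im)
E
```

```text
t 19.42 tcp [450.3 256.   50.5] yawx 25.1 tilt 0.01 q [ 0.47  0.13  2.09 -0.    0.93  1.6 ] F [ 0.4 -0.1  0.1] w -0.002
```

View pics/s2.png

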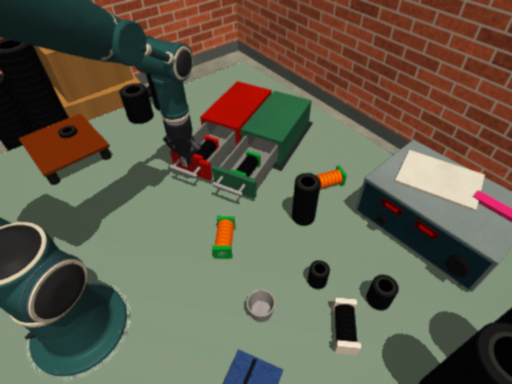

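```bash
cat > dr.py <<'E'
from h import *
import sys
im,d=bot.read_camera('side');P=cloud(cam('side'),d)*1000
a=np.radians(25.15);B=np.array([[np.cos(a),np.sin(a)],[-np.sin(a),np.cos(a)]]);P[...,:2]=P[...,:2]@B.T
f=P.reshape(-1,3)
for k,y in(('green',-122),('red',40)):
    m=masks(im)[k].ravel()
    s=m&(f[:,2]>82)&(f[:,2]<97)&(abs(f[:,1]-y)<76);print(k,'front top x',s.sum(),np.percentile(f[s,0],[3,50,97]).round(1) if s.any() else '')
    s=(f[:,2]>62)&(f[:,2]<76)&(f[:,0]<700)&(abs(f[:,1]-y)<42)&(cv2.cvtColor(im,cv2.COLOR_BGR2HSV)[...,1].ravel()<60)&(im.max(2).ravel()>120)
    if s.any(): print('  handle-ish',s.sum(),np.percentile(f[s],[3,10,50],axis=0).round(1).tolist())
cv2.imwrite('pics/'+sys.argv[1]+'.png',cv2.resize(im[60:240,120:360],None,fx=3,fy=3))
E
python3 dr.py s3
```

```text
green front top x 210 [523.2 527.7 877.6]
  handle-ish 106 [[483.1, -162.6, 66.7], [484.0, -160.4, 68.1], [487.8, -122.0, 70.8]]
red front top x 192 [529.4 541.1 903.8]
  handle-ish 82 [[490.1, -1.3, 66.5], [490.5, -0.2, 67.9], [493.5, 33.6, 71.3]]
```

View pics/s3.png

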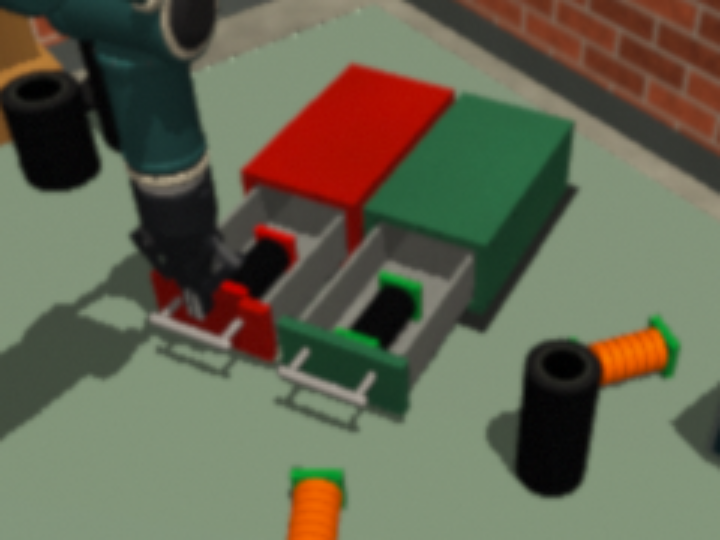

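```bash
python3 lookd.py d5; python3 - <<'E'
from h import *
f,cx,cy,T=cam('side')
st=bot.read_state()
a=np.radians(25.15);B=np.array([[np.cos(a),np.sin(a)],[-np.sin(a),np.cos(a)]])
def pr(p):
    q=T[:3,:3].T@(np.array(p)-T[:3,3]);u=np.array([cx+f*q[0]/-q[2],cy-f*q[1]/-q[2]]);return u.round(1),((u-[120,60])*3).round()
print('tcp',pr(st['tool_pos']))
for x,y,z in((496,40,66),(496,85,66),(496,-5,66),(530,40,92)): 
    w=B.T@[x,y];print(pr([w[0]/1e3,w[1]/1e3,z/1e3]))
E
```

```text
tcp in drawer axes [517.2  40.3] 0.05072469578882403 pred bay green [ 602.3 -121.9] red [607.7  39.3]
tcp (array([187.4, 169.6]), array([202., 329.]))
(array([183. , 170.1]), array([189., 330.]))
(array([171.2, 165.8]), array([154., 317.]))
(array([195.1, 174.6]), array([225., 344.]))
(array([187.9, 157.3]), array([204., 292.]))
```

View pics/d5.png

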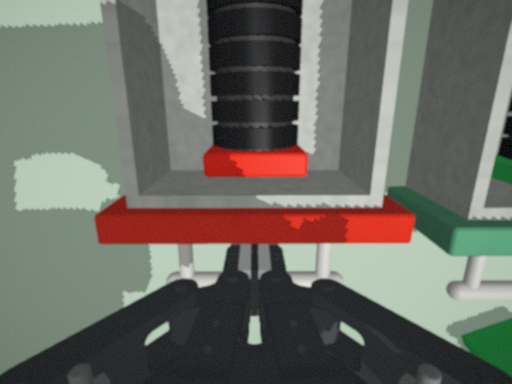

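```bash
python3 - <<'E'
import numpy as np
from h import *
for n in('d4','d5'):
    Q=np.load(f'Q_{n}.npy');im=np.load(f'w_{n}.npz')['im']
    m=masks(im)['red']&(Q[...,2]<97)&(Q[...,2]>85);print(n,np.nanpercentile(Q[m],[3,50,97],axis=0).round(1).tolist())
    f=Q.reshape(-1,3)
    s=(f[:,2]>60)&(f[:,2]<78)&(f[:,0]>440)&(f[:,0]<525)&((abs(f[:,1]-72)<15)|(abs(f[:,1]-8)<15));s=s&(im.min(2).ravel()>110)
    print('handle',s.sum(),np.percentile(f[s],[5,50,95],axis=0).round(1).tolist())
E
python3 - <<'E'
from h import *
im=cv2.imread('pics/d5.png');cv2.imwrite('pics/d5z.png',cv2.resize(im[190:310,150:360],None,fx=3.5,fy=3.5,interpolation=cv2.INTER_CUBIC))
E
```

```text
d4 [[530.8, -25.6, 88.5], [537.8, 41.1, 91.8], [543.9, 107.0, 93.0]]
handle 1085 [[490.3, -2.4, 67.2], [498.2, 22.8, 70.3], [519.4, 82.3, 72.3]]
d5 [[532.0, -25.5, 86.5], [539.6, 41.0, 91.7], [545.0, 107.0, 92.9]]
handle 1817 [[497.1, -1.1, 65.7], [500.9, 19.6, 69.6], [517.8, 81.8, 71.4]]
```

View pics/d5z.png

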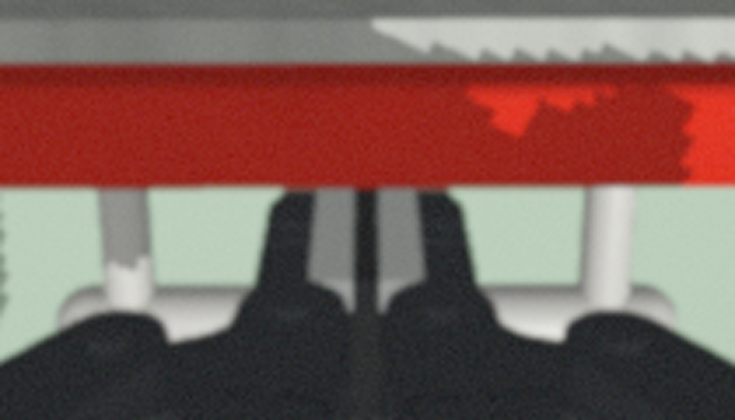

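>>> arm_command:
  targets: "4 0 -2 0 0 0 0; 10 0 -4 0 0 0 0; 18 0 -5 0 0 0 0; 28 0 -5 0 0 0 0; 38 0 -5 0 0 0 0; 48 0 -5 0 0 0 0; 58 0 -5 0 0 0 0; 68 0 -5 0 0 0 0; 77 0 -5 0 0 0 0; 85 0 -5 0 0 0 0"

```text
time: 20.4
tool_pos: [0.5277, 0.2923, 0.0556]
tcp_rot: [-3.066, -0.682, -0.001]
wrist_force: [-1.6, 0.0, 1.0]
width: 0.003
```

```bash
python3 lookd.py d6;python3 dr.py s4; python3 go.py;python3 - <<'E'
import numpy as np
from h import *
for n in('d6',):
    Q=np.load(f'Q_{n}.npy');im=np.load(f'w_{n}.npz')['im']
    m=masks(im)['red']&(Q[...,2]<97)&(Q[...,2]>85);print(n,np.nanpercentile(Q[m],[3,50,97],axis=0).round(1).tolist())
E
```

```text
tcp in drawer axes [601.9  40.3] 0.055629037857347685 pred bay green [ 602.3 -121.9] red [607.7  39.3]
green front top x 213 [522.7 527.7 919.2]
  handle-ish 107 [[483.2, -162.1, 67.0], [484.1, -160.6, 68.0], [487.9, -120.7, 71.2]]
red front top x 171 [616.1 623.9 897.7]
  handle-ish 72 [[576.9, -1.0, 67.0], [577.2, 0.6, 67.5], [580.2, 32.9, 70.5]]
t 20.5 tcp [528.6 292.6  56. ] yawx 25.1 tilt 0.15 q [ 0.46  0.27  1.9  -0.    0.97  1.6 ] F [ 0.1 -0.2 -0.3] w -0.005
d6 [[615.3, -27.1, 86.2], [623.5, 41.9, 91.7], [713.3, 108.7, 93.2]]
```

View pics/s4.png

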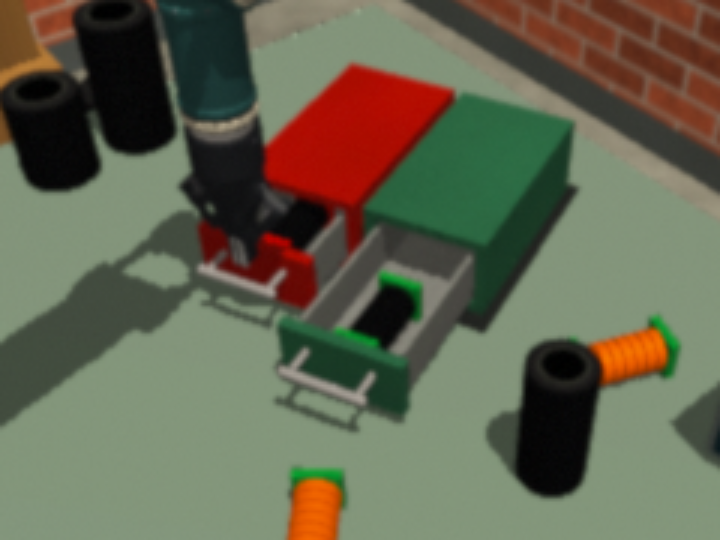

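View pics/d6.png

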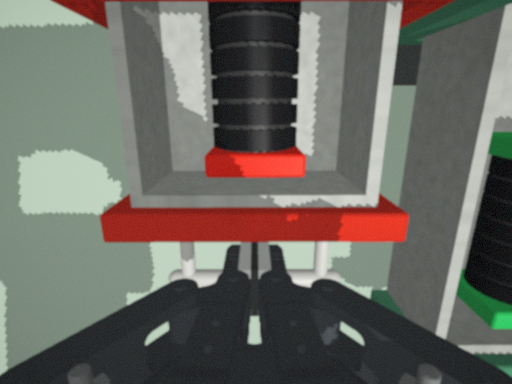

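>>> arm_command:
  targets: "4 0 0 0 0 0 0; 11 0 0 0 0 0 0; 20 0 0 0 0 0 0; 30 0 0 0 0 0 0; 40 0 0 0 0 0 0; 50 0 0 0 0 0 0; 59 0 0 0 0 0 0; 66 0 0 0 0 0 0; 72 0 0 0 0 0 0; 77 0 0 0 0 0 0"

```text
time: 21.33
tool_pos: [0.597, 0.3247, 0.0555]
tcp_rot: [-3.067, -0.682, -0.0]
wrist_force: [-1.5, 0.3, -0.4]
width: -0.004
```

>>> arm_command:
  targets: "3 0 0 0 0 0 0; 6 0 0 0 0 0 0; 9 0 0 0 0 0 0; 11 0 0 0 0 0 0; 13 0 0 0 0 0 0; 15 0 0 0 0 0 0; 17 0 0 0 0 0 0; 17 0 0 0 0 0 0"

```text
time: 22.0
tool_pos: [0.6045, 0.3282, 0.0555]
tcp_rot: [3.063, 0.682, -0.025]
wrist_force: [-20.5, -9.9, 14.9]
width: -0.005
```

```bash
python3 lookd.py d7;python3 dr.py s5; python3 go.py
```

```text
tcp in drawer axes [686.7  40.1] 0.05554488752261786 pred bay green [ 602.3 -121.9] red [607.7  39.3]
green front top x 209 [523.  527.5 860.7]
  handle-ish 105 [[483.1, -162.6, 67.1], [484.1, -160.7, 68.0], [487.8, -120.8, 70.7]]
red front top x 170 [697.2 704.9 860.4]
  handle-ish 64 [[657.6, -0.4, 67.1], [658.2, 0.2, 68.1], [661.5, 36.6, 71.3]]
t 22.1 tcp [604.5 328.2  55.5] yawx 25.1 tilt 0.91 q [0.46 0.42 1.69 0.   1.04 1.59] F [-19.6 -10.6  15.8] w 0.003
```

View pics/s5.png

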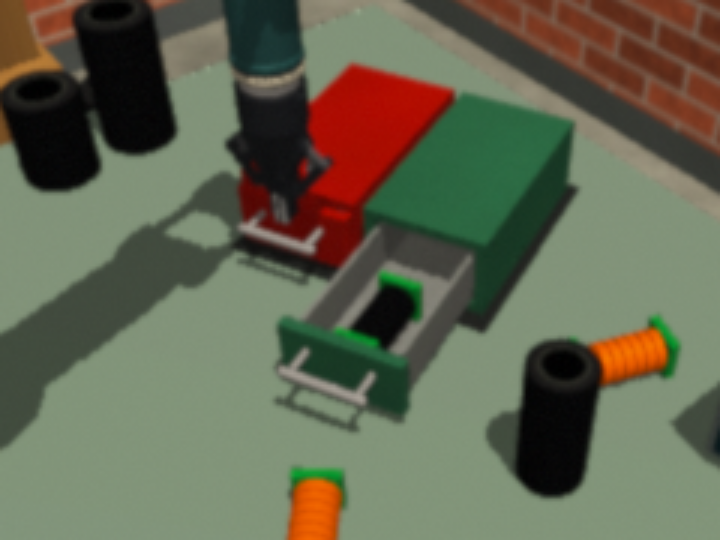

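View pics/d7.png

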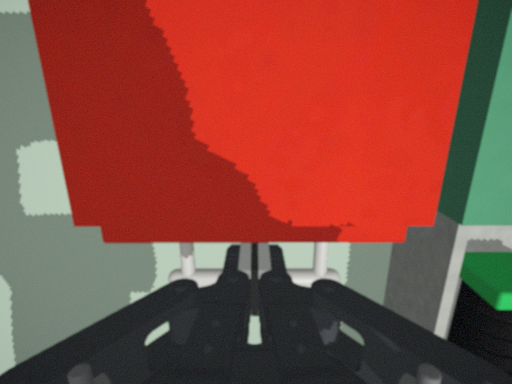

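```bash
python3 - <<'E'
import numpy as np
from h import *
for n,k,ys in(('d7','red',(-20,0,80,100)),('d3','red',(0,40,80)),('d3','green',(-150,-120)),('d1','green',(-150,-122,-90)),('d4','red',())):
    Q=np.load(f'Q_{n}.npy');im=np.load(f'w_{n}.npz')['im'];m=masks(im)[k]
    for y in ys:
        s=m&(abs(Q[...,1]-y)<5)
        f=Q[s]
        t=f[(f[:,2]>101)&(f[:,2]<108)&(f[:,0]>680)];w=f[(f[:,2]>88)&(f[:,2]<96)&(f[:,0]>500)]
        print(n,k,y,'top front edge x',np.percentile(t[:,0],[1,3]).round(1) if len(t) else '', 'z',np.median(t[:,2]).round(1) if len(t) else '','front-top x',np.percentile(w[:,0],[2,50,98]).round(1) if len(w)>5 else len(w))
E
python3 - <<'E'
import cv2
im=cv2.imread('pics/d7.png');cv2.imwrite('pics/d7z.png',cv2.resize(im[200:290,60:470],None,fx=1.9,fy=3.5,interpolation=cv2.INTER_CUBIC))
E
```

```text
d7 red -20 top front edge x [714.5 716.8] z 104.5 front-top x [699.7 703.9 707.9]
d7 red 0 top front edge x [714.6 716.8] z 104.5 front-top x [700.1 704.  707.8]
d7 red 80 top front edge x [714.2 716.4] z 104.5 front-top x [700.3 703.8 707.2]
d7 red 100 top front edge x [714.2 716.6] z 104.5 front-top x [699.8 703.7 707.3]
d3 red 0 top front edge x [713.4 714.1] z 104.6 front-top x 2
d3 red 40 top front edge x [713.3 713.9] z 104.6 front-top x 0
d3 red 80 top front edge x [713.3 713.8] z 104.6 front-top x 0
d3 green -150 top front edge x  z  front-top x [538.3 538.7 539.3]
d3 green -120 top front edge x [713.6 713.6] z 102.4 front-top x 3
d1 green -150 top front edge x [713.4 713.5] z 104.1 front-top x 0
d1 green -122 top front edge x [713.3 713.4] z 104.3 front-top x 0
d1 green -90 top front edge x [713.4 713.4] z 104.1 front-top x 0
```

View pics/d7z.png

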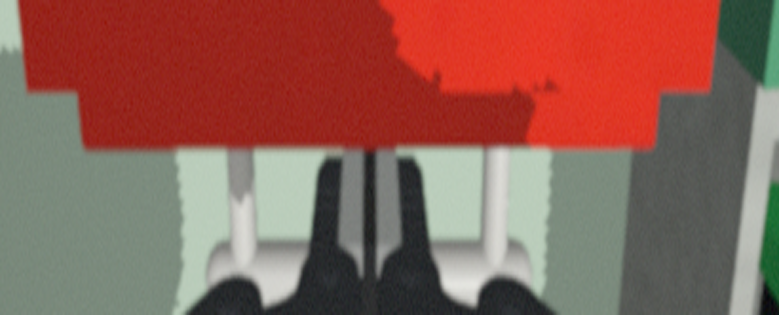

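```bash
python3 - <<'E'
from h import *
s=bot.read_state();a=np.radians(25.15);B=np.array([[np.cos(a),np.sin(a),0],[-np.sin(a),np.cos(a),0],[0,0,1]])
print(B@s['wrist_force'],B@s['torque'])
E
```

```text
[-22.24748945  -1.31519841  15.83285456] [-8.20702699e-03  3.38964068e+00  3.17044998e-03]
```

>>> arm_command:
  targets: "-4 0 0 0 0 0 0; -8 0 0 0 0 0 0; -10 0 -5 0 0 0 0; -10 0 -14 0 0 0 0; -10 0 -22 0 0 0 0; -10 0 -25 0 0 0 0; -10 0 -25 0 0 0 0"

```text
time: 22.68
tool_pos: [0.6043, 0.3281, 0.083]
tcp_rot: [-3.066, -0.682, -0.007]
wrist_force: [0.3, 0.5, 0.2]
width: 0.005
```

```bash
python3 go.py;python3 dr.py s6; python3 - <<'E'
from h import *
s=bot.read_state();a=np.radians(25.15);B=np.array([[np.cos(a),np.sin(a),0],[-np.sin(a),np.cos(a),0],[0,0,1]])
print(B@s['wrist_force'],B@s['torque'],B@s['tool_pos'])
E
```

```text
t 22.68 tcp [604.3 328.1  83. ] yawx 25.1 tilt 0.25 q [ 0.46  0.38  1.69 -0.    1.06  1.59] F [0.3 0.5 0.2] w 0.005
green front top x 205 [522.7 527.7 849.6]
  handle-ish 107 [[483.0, -162.8, 67.6], [484.2, -161.0, 68.6], [488.1, -120.8, 70.5]]
red front top x 213 [696.3 703.8 881.6]
  handle-ish 67 [[657.8, -1.1, 67.6], [658.6, -0.0, 68.3], [661.8, 38.0, 70.6]]
[0.60991098 0.31823531 1.32128771] [ 0.00252544 -0.03053134  0.01395746] [0.68580585 0.04019263 0.08198551]
```

>>> arm_command:
  targets: "1 0 2 0 0 0 0; 2 0 4 0 0 0 0; 3 0 4 0 0 0 0; 4 0 4 0 0 0 0; 5 0 4 0 0 0 0; 6 0 4 0 0 0 0; 6 0 4 0 0 0 0"

```text
time: 23.32
tool_pos: [0.6081, 0.3299, 0.0764]
tcp_rot: [-3.067, -0.682, -0.0]
wrist_force: [0.5, 0.1, -0.3]
width: -0.001
```

```bash
python3 - <<'E'
from h import *
s=bot.read_state();a=np.radians(25.15);B=np.array([[np.cos(a),np.sin(a),0],[-np.sin(a),np.cos(a),0],[0,0,1]])
print(B@s['wrist_force'],B@s['torque'],B@s['tool_pos'])
E
python3 dr.py s7; python3 lookd.py d8
```

```text
[ 0.51463331 -0.11650492 -0.29280346] [ 0.0180632  -0.01040003 -0.00252295] [0.6906905  0.04017525 0.07642605]
green front top x 196 [523.3 527.6 571.1]
  handle-ish 105 [[482.9, -162.4, 67.3], [484.0, -160.9, 68.4], [487.6, -121.1, 71.0]]
red front top x 214 [697.1 704.9 858.4]
  handle-ish 68 [[657.7, -0.7, 66.9], [658.5, 0.7, 67.8], [661.8, 35.8, 71.0]]
tcp in drawer axes [690.6  40.2] 0.07647260868140815 pred bay green [ 602.3 -121.9] red [607.7  39.3]
```

View pics/d8.png

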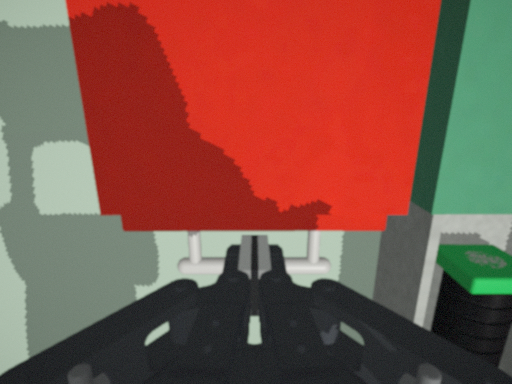

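View pics/s7.png

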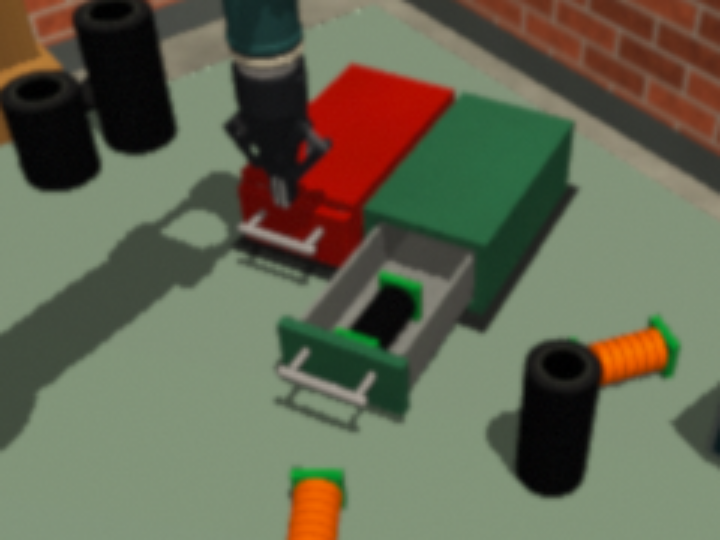

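>>> arm_command:
  targets: "1 0 0 0 0 0 0; 2 0 0 0 0 0 0; 3 0 0 0 0 0 0; 4 0 0 0 0 0 0; 5 0 0 0 0 0 0; 5 0 0 0 0 0 0"

```text
time: 23.92
tool_pos: [0.6126, 0.332, 0.0765]
tcp_rot: [-3.067, -0.682, -0.0]
wrist_force: [0.1, 0.0, 0.1]
width: -0.006
```

```bash
cat > fs.py <<'E'
from h import *
s=bot.read_state();a=np.radians(25.15);B=np.array([[np.cos(a),np.sin(a),0],[-np.sin(a),np.cos(a),0],[0,0,1]])
print('F',(B@s['wrist_force']).round(1),'T',(B@s['torque']).round(2),'tcp',(B@s['tool_pos']*1000).round(1))
E
python3 fs.py;python3 dr.py s8
```

```text
F [ 0.1 -0.   0.1] T [ 0.   -0.05 -0.02] tcp [695.7  40.2  76.5]
green front top x 206 [523.1 527.1 863.6]
  handle-ish 105 [[483.2, -162.8, 66.2], [484.1, -161.4, 67.4], [488.1, -121.0, 70.8]]
red front top x 216 [696.5 703.2 822.3]
  handle-ish 73 [[656.8, -0.7, 66.2], [658.6, 0.6, 67.9], [661.8, 40.7, 70.9]]
```

>>> arm_command:
  targets: "1 0 0 0 0 0 0; 2 0 0 0 0 0 0; 3 0 0 0 0 0 0; 4 0 0 0 0 0 0; 5 0 0 0 0 0 0; 5 0 0 0 0 0 0"

```text
time: 24.47
tool_pos: [0.6172, 0.3341, 0.0765]
tcp_rot: [-3.067, -0.682, -0.0]
wrist_force: [-0.1, -0.6, 0.0]
width: 0.002
```

```bash
python3 fs.py;python3 dr.py s9; python3 lookd.py d9; python3 - <<'E'
import cv2
im=cv2.imread('pics/d9.png');cv2.imwrite('pics/d9z.png',cv2.resize(im[180:320,150:360],None,fx=3.5,fy=3.5,interpolation=cv2.INTER_CUBIC))
E
```

```text
F [-0.4 -0.5  0. ] T [ 0.04 -0.02  0.02] tcp [700.7  40.2  76.5]
green front top x 204 [522.8 527.3 765.6]
  handle-ish 104 [[483.9, -162.8, 66.3], [484.4, -160.7, 67.8], [487.7, -121.6, 70.5]]
red front top x 234 [696.8 703.2 890.8]
  handle-ish 74 [[658.2, -1.4, 66.9], [658.8, 0.6, 67.6], [662.8, 42.4, 70.6]]
tcp in drawer axes [700.5  40.1] 0.07644624879740342 pred bay green [ 602.3 -121.9] red [607.7  39.3]
```

View pics/d9z.png

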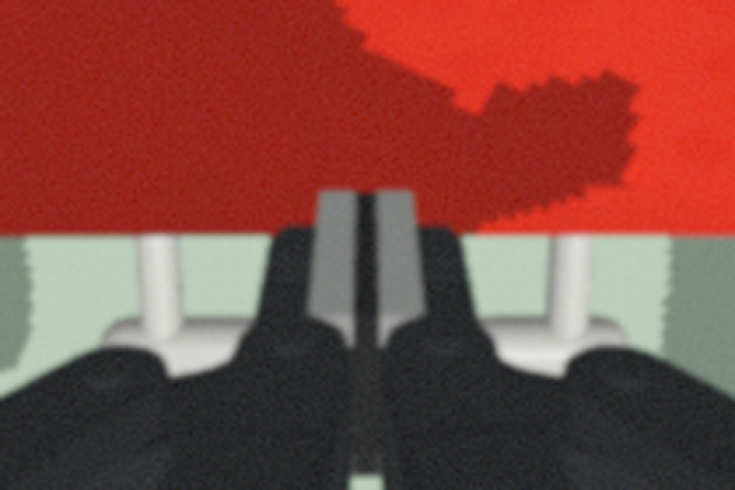

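View pics/s9.png

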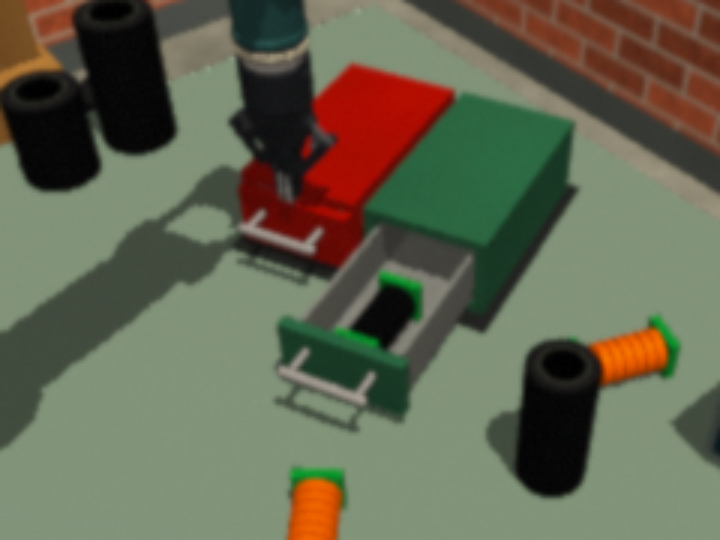

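>>> arm_command:
  targets: "-8 0 0 0 0 0 0; -25 0 0 0 0 0 0; -45 0 -10 0 0 0 0; -62 8 -30 0 0 0 0; -80 22 -45 0 0 0 0; -102 42 -50 0 0 0 0; -126 66 -50 0 0 0 0; -150 92 -50 0 0 0 0; -172 118 -50 0 0 0 0; -190 140 -50 0 0 0 0"

```text
time: 25.4
tool_pos: [0.5024, 0.1248, 0.1264]
tcp_rot: [3.066, 0.683, -0.001]
wrist_force: [-0.8, -0.8, -0.5]
width: -0.002
```

>>> arm_command:
  targets: "-12 12 0 0 0 0 0; -18 19 0 0 0 0 0; -20 21 10 0 0 0 0; -20 21 26 0 0 0 0; -20 21 44 0 0 0 0; -20 21 58 0 0 0 0; -20 21 66 0 0 0 0; -20 21 69 0 0 0 0; -20 21 69 0 0 0 0"

```text
time: 26.15
tool_pos: [0.4943, 0.0997, 0.0563]
tcp_rot: [-3.066, -0.683, 0.003]
wrist_force: [0.2, 0.2, -0.4]
width: 0.002
```

```bash
python3 fs.py;python3 dr.py s10; python3 lookd.py d10
```

```text
F [ 0.3  0.1 -0.4] T [ 0.   -0.02 -0.01] tcp [ 489.8 -119.9   56.3]
green front top x 102 [523.  528.8 949.5]
  handle-ish 45 [[482.9, -162.9, 67.8], [483.6, -162.5, 68.5], [487.8, -153.1, 71.0]]
red front top x 58 [697.5 714.2 924.2]
  handle-ish 17 [[657.9, 61.7, 67.3], [658.4, 64.8, 69.4], [660.7, 73.8, 71.6]]
tcp in drawer axes [ 490.5 -120.2] 0.057239664512440044 pred bay green [ 602.3 -121.9] red [607.7  39.3]
```

View pics/s10.png

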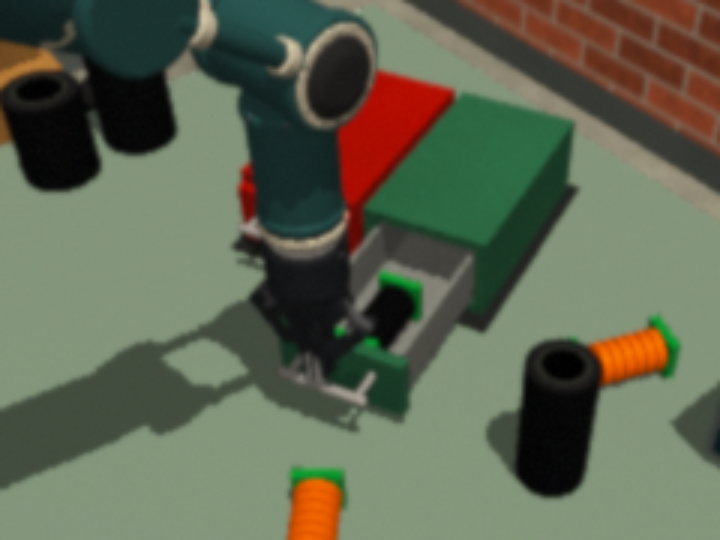

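View pics/d10.png

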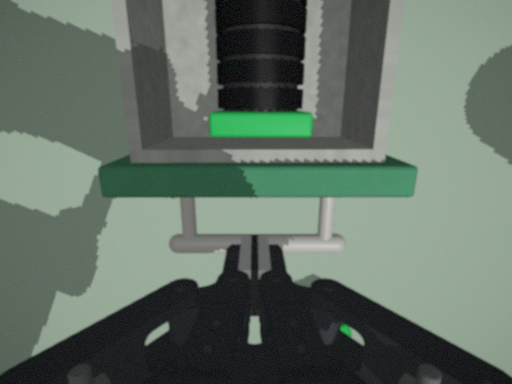

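>>> arm_command:
  targets: "4 0 0 0 0 0 0; 9 0 0 0 0 0 0; 13 0 0 0 0 0 0; 16 0 0 0 0 0 0; 19 0 0 0 0 0 0; 22 0 0 0 0 0 0; 26 0 0 0 0 0 0; 32 0 0 0 0 0 0; 40 0 0 0 0 0 0; 49 0 0 0 0 0 0"

```text
time: 27.08
tool_pos: [0.5395, 0.1202, 0.0572]
tcp_rot: [-3.067, -0.682, 0.001]
wrist_force: [-1.3, -1.5, -0.4]
width: -0.003
```

>>> arm_command:
  targets: "10 0 0 0 0 0 0; 20 0 0 0 0 0 0; 30 0 0 0 0 0 0; 40 0 0 0 0 0 0; 50 0 0 0 0 0 0; 60 0 0 0 0 0 0; 70 0 0 0 0 0 0; 80 0 0 0 0 0 0; 89 0 0 0 0 0 0; 97 0 0 0 0 0 0"

```text
time: 27.92
tool_pos: [0.6284, 0.1616, 0.0575]
tcp_rot: [3.067, 0.682, 0.001]
wrist_force: [-1.7, -0.1, -0.5]
width: -0.001
```

```bash
python3 fs.py;python3 dr.py s11
```

```text
F [-1.6  0.6 -0.5] T [0.1  0.27 0.08] tcp [ 637.5 -120.8   57.5]
green front top x 58 [648.2 654.9 888.1]
  handle-ish 79 [[607.3, -162.8, 66.7], [608.7, -161.8, 68.3], [612.1, -130.4, 70.5]]
red front top x 176 [697.  702.5 715.5]
  handle-ish 47 [[657.8, 0.1, 67.5], [658.7, 4.6, 68.8], [661.5, 36.2, 70.8]]
```

>>> arm_command:
  targets: "7 0 0 0 0 0 0; 13 0 0 0 0 0 0; 19 0 0 0 0 0 0; 25 0 0 0 0 0 0; 30 0 0 0 0 0 0; 35 0 0 0 0 0 0; 39 0 0 0 0 0 0; 42 0 0 0 0 0 0; 44 0 0 0 0 0 0; 46 0 0 0 0 0 0"

```text
time: 28.8
tool_pos: [0.6691, 0.1806, 0.0576]
tcp_rot: [3.067, 0.682, 0.0]
wrist_force: [-0.3, -1.8, 0.8]
width: 0.002
```

>>> arm_command:
  targets: "1 0 0 0 0 0 0; 2 0 0 0 0 0 0; 3 0 0 0 0 0 0; 4 0 0 0 0 0 0; 4 0 0 0 0 0 0"

```text
time: 29.22
tool_pos: [0.6728, 0.1824, 0.0575]
tcp_rot: [-3.066, -0.682, -0.001]
wrist_force: [-0.7, -0.4, 0.7]
width: -0.0
```

```bash
python3 fs.py;python3 dr.py s12
```

```text
F [-0.8 -0.1  0.7] T [-0.02  0.07 -0.  ] tcp [ 686.5 -120.8   57.5]
green front top x 60 [696.2 704.6 910. ]
  handle-ish 77 [[657.0, -162.7, 66.3], [658.3, -161.2, 67.8], [661.2, -128.5, 71.0]]
red front top x 227 [696.8 702.6 716.7]
  handle-ish 40 [[657.5, -0.3, 65.7], [658.8, 0.3, 67.8], [662.6, 16.3, 70.8]]
```

>>> arm_command:
  targets: "0.5 0 0 0 0 0 0; 1 0 0 0 0 0 0; 1.5 0 0 0 0 0 0; 2 0 0 0 0 0 0; 2 0 0 0 0 0 0"

```text
time: 29.68
tool_pos: [0.6734, 0.1827, 0.0575]
tcp_rot: [3.066, 0.682, -0.004]
wrist_force: [-4.6, -1.9, 2.7]
width: 0.002
```

```bash
python3 fs.py
```

```text
F [-4.9  0.3  2.7] T [0.02 0.83 0.01] tcp [ 687.2 -120.8   57.5]
```

>>> arm_command:
  targets: "1 0 0 0 0 0 0; 2 0 0 0 0 0 0; 3 0 0 0 0 0 0; 3 0 0 0 0 0 0"

```text
time: 30.02
tool_pos: [0.6733, 0.1827, 0.0574]
tcp_rot: [3.065, 0.682, -0.014]
wrist_force: [-12.2, -5.5, 9.9]
width: 0.004
```

```bash
python3 fs.py
```

```text
F [-13.4   0.2   9.9] T [0.02 2.18 0.01] tcp [ 687.1 -120.8   57.4]
```

>>> arm_command:
  targets: "-6 0 0 0 0 0 0; -18 0 0 0 0 0 0; -34 0 -2 0 0 0 0; -50 0 -2 0 0 0 0; -62 0 -2 0 0 0 0; -68 0 5 0 0 0 0; -70 0 13 0 0 0 0; -70 0 18 0 0 0 0; -70 0 19 0 0 0 0; -70 0 19 0 0 0 0"

```text
time: 30.85
tool_pos: [0.6137, 0.1549, 0.0373]
tcp_rot: [-3.066, -0.682, 0.002]
wrist_force: [-0.1, -0.5, -0.9]
width: -0.005
```

```bash
python3 fs.py; python3 dr.py s13; python3 lookd.py d13
```

```text
F [-0.3 -0.4 -0.9] T [ 0.01 -0.   -0.04] tcp [ 621.3 -120.6   37.3]
green front top x 99 [697.7 707.6 902.1]
  handle-ish 31 [[657.3, -163.8, 68.7], [659.1, -163.2, 69.6], [663.4, -159.5, 71.0]]
red front top x 201 [696.3 703.6 900.8]
  handle-ish 24 [[657.3, 61.9, 67.6], [659.2, 64.1, 69.5], [664.8, 74.3, 70.6]]
tcp in drawer axes [ 621.7 -120.7] 0.03789265807355273 pred bay green [ 602.3 -121.9] red [607.7  39.3]
```

View pics/d13.png

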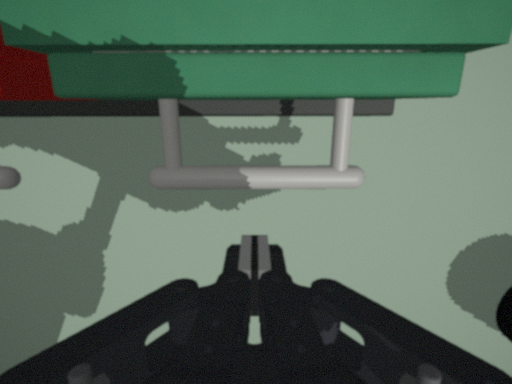

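>>> arm_command:
  targets: "5 0 0 0 0 0 0; 10 0 0 0 0 0 0; 14 0 0 0 0 0 0; 17 0 0 0 0 0 0; 20 0 0 0 0 0 0; 22 0 0 0 0 0 0; 24 0 0 0 0 0 0; 26 0 0 0 0 0 0; 28 0 0 0 0 0 0; 28 0 0 0 0 0 0"

```text
time: 31.78
tool_pos: [0.6368, 0.1656, 0.0382]
tcp_rot: [3.066, 0.683, -0.009]
wrist_force: [-5.6, -2.6, 4.9]
width: -0.001
```

```bash
python3 fs.py
```

```text
F [-6.2 -0.   4.9] T [-0.03  1.1  -0.01] tcp [ 646.8 -120.7   38.2]
```

>>> arm_command:
  targets: "1 0 0 0 0 0 0; 2 0 0 0 0 0 0; 3 0 0 0 0 0 0; 3 0 0 0 0 0 0"

```text
time: 32.12
tool_pos: [0.6368, 0.1656, 0.0382]
tcp_rot: [3.065, 0.683, -0.018]
wrist_force: [-13.1, -7.9, 11.4]
width: -0.003
```

```bash
python3 fs.py
```

```text
F [-15.2  -1.6  11.4] T [-0.04  2.38 -0.01] tcp [ 646.8 -120.7   38.2]
```

>>> arm_command:
  targets: "-5 0 0 0 0 0 0; -15 0 0 0 0 0 0; -28 0 -5 0 0 0 0; -40 0 -20 0 0 0 0; -48 0 -45 0 0 0 0; -52 0 -75 0 0 0 0; -60 0 -110 0 0 0 0; -75 0 -140 0 0 0 0; -90 0 -155 0 0 0 0; -100 0 -160 0 0 0 0"

```text
time: 32.95
tool_pos: [0.5525, 0.1255, 0.2028]
tcp_rot: [3.066, 0.682, 0.011]
wrist_force: [1.2, 0.2, -0.1]
width: 0.001
```

```bash
python3 fs.py; python3 lookd.py d14; python3 dr.py s14; python3 - <<'E'
from h import *
Q=np.load('Q_d14.npy');im=np.load('w_d14.npz')['im']
for k in('red','green'):
    m=masks(im)[k]&(Q[...,2]>85)&(Q[...,2]<97)&(Q[...,0]>650)&(Q[...,0]<730);print(k,np.nanpercentile(Q[m],[3,50,97],axis=0).round(1).tolist())
im,d=bot.read_camera('top');cv2.imwrite('pics/top9.png',im)
E
```

```text
F [ 1.1 -0.3 -0.1] T [-0.   -0.02  0.01] tcp [ 553.4 -121.2  202.8]
tcp in drawer axes [ 553.4 -121.2] 0.2027845800844923 pred bay green [ 602.3 -121.9] red [607.7  39.3]
green front top x 206 [697.6 704.7 775.9]
  handle-ish 77 [[658.3, -163.3, 66.2], [659.0, -161.0, 67.7], [662.8, -124.7, 71.0]]
red front top x 188 [696.8 702.8 866.9]
  handle-ish 3 [[684.6, -1.2, 69.6], [685.6, -1.1, 69.7], [690.9, -0.8, 70.4]]
red [[698.7, -29.6, 90.0], [703.9, 24.7, 92.0], [708.9, 82.3, 93.6]]
green [[699.0, -186.6, 90.5], [703.9, -120.0, 92.1], [708.9, -54.8, 93.6]]
```

View pics/d14.png

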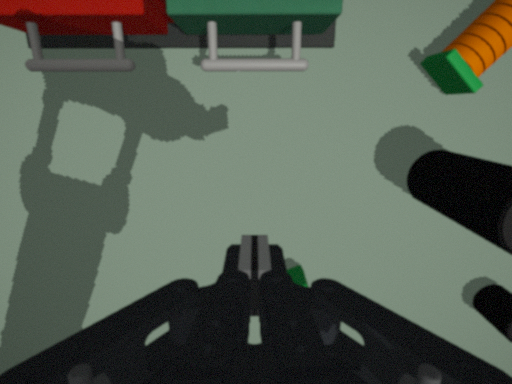

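View pics/top9.png

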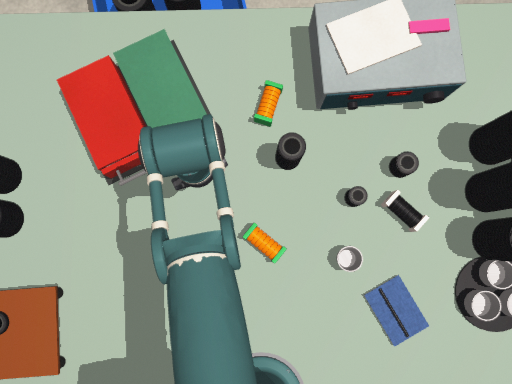

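```bash
python3 -c "
from workcell import bot
print(bot.finish_job())"
```

```text
the job is handed in; nothing more can be done
None
```

The green carrier is in the green drawer and the red carrier is in the red drawer, both drawers are shut, and the job was handed in at about 33 s.

- **Carriers:** I lowered each one until the wrist force showed it touching the bay floor before opening the fingers. Just after release, the wrist camera showed the end-plate tops about 50 mm above the bay floor, so both lay flat. They cannot be seen now that the drawers are shut.
- **Drawers:** Each was pushed slowly to a hard stop, at about 22 N for red and 13–15 N for green. A second push on the green handle did not move it. Both fronts measure level with each other, to about 0.3 mm.
- **Rest of the bench:** In the last top view the white carrier, both orange look-alikes, the stacks and the cup appear where they started.

**Checks that disagreed:**
- **Drawer fronts:** When shut they stand about 14 mm ahead of the cabinet tops' front edge, although the text calls them level. I took this as fully shut. The measured travel of about 169 mm (red) and 175 mm (green) fits the stated range, and green also stopped hard when pushed at the handle.
- **Fingertips:** With the jaws shut they appeared to sit about 20 mm higher than the reported TCP. The first approach to the red handle therefore passed over the bar, and I pushed on the drawer front instead.

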